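# Glaze three meter bezels, load the base and slide it to the test panel

## Robot

A 6-joint arm with a two-finger parallel gripper is mounted at the origin on the work surface. World frame = base frame: x ahead of the robot, y to its left, z up, the work surface at z = 0. Lengths are in mm, angles in rad, forces in N, time in s.
With the tool pointing down it reaches from about 275 to 750 mm from the base axis. Payload 10.2 kg.
Tool frame: the origin (TCP) lies midway between the tips of the shut fingers; the grasp point (between the pads) lies 19 mm behind it; y points along the fingers, z is the direction in which the jaws open and shut, and the axes are right-handed (so a half turn about y gives the same grasp; the last joint's range is limited). The gripper opens to 85 mm and grips with 20 to 120 N. Pads are 22 mm wide; open, the fingers measure 114 mm over their backs; the gripper's body (76 mm by 85 mm) begins 54 mm behind the grasp point. The pads swing forward as they close: fully open they stand 13 mm farther back than shut.
Start: joints at [-1.359, 0.313, 1.498, -0, 1.331, -0.223], TCP at [221.134, -476.163, 231.294] pointing down, gripper open.
Joint ranges: [-2.94, 2.94], [-0.97, 2.17], [0.19, 2.56], [-1.23, 4.37], [0.02, 3.11], [-2.88, 2.88]. Speed limits (rad/s): [2.39, 2.39, 3.01, 3.14, 3.14, 3.14].

## Interface

Orientations are given as a unit quaternion [w, x, y, z].
In Python, from rig import ctrl gives the robot as it stands.
- The arm moves only by the shell command python3 -m inch 'ROWS' [OPENING] [FORCE]. ROWS is JSON, one flat list of numbers, 6 for each row, row after row: the shift along the tool's x, y, z in cm, then the turn, a rotation vector about the tool's x, y, z in rad. A call has 1 to 8 rows; each row is the pose to reach, as a shift and turn from the pose commanded when the call began, along the tool's axes at that moment; what a row does not reach only later rows make up. A row lasts 1/12 s, in which the tool goes at most 41.7 mm and 7.16 degrees, less where a joint would pass 70% of its speed; a pose out of reach is approached as far as the arm can. A call with a gripper value outside its range is refused whole. OPENING is the gripper command: -1 is fully open, 1 is shut, values between are in proportion, set as the call begins (- or left out, the last holds). The fingers move at their own pace and stop on an object; FORCE is the grip in N (left out, the last holds). Time passes only in rows, so rows that repeat a pose let the fingers close. It gives the time, the measured TCP pose, the force and the opening at its end, in the units of the state.
- ctrl.sense(): the state, without advancing time (a new reading comes with each control period).
- ctrl.capture(name): name is "scene" or "side" or "wrist"; returns the picture (400x640x3 uint8, red, green, blue); there is no depth.
- ctrl.get_calibration(name): a dict with "fx", "fy", "cx", "cy" (pixels), "k1" (the pictures are not rectified: a ray, as slopes to the right and down, at radius r is drawn at 1 + k1 r^2 times it, then the intrinsics apply), "world_to_cam" (4x4, takes a point from world to camera coordinates). Camera axes: x right, y down, z forward; pixel columns grow to the right and rows downward; lengths in mm; the calibration is good to about 2 mm. A picture is of the moment at which its call begins: read the wrist's pose just before it. get_calibration takes no time and is no camera call; for the wrist camera it gives the pose at the moment of the call.
- ctrl.finish_job(): hands the job in, once; it reports no verdict.
Trained networks look in the newest picture that a camera, given by its name, has taken for a name from the list of things; names that differ only in an ending like _2 or _b are one class to them, and where a whole thing is asked for, a point or a joint stands for the part that bears it (a point fixed in the world has none). Each returns a list of dicts, best first, with "score" (0 to 1); they miss things now and then, are a little off and sometimes report something else, mostly with a low value. They report only what shows in the picture. A call takes as long as a camera call. They do not tell look-alikes from the thing itself.
- ctrl.search_frame(thing, camera): "uv" ([column, row] in pixels, amid what is visible of it).
The state is a dict: "time_s": time; "joints": joint angles; "dq": joint speeds; "tau": joint torques, N m; "eef_pos": TCP position; "ee_rot": TCP orientation; "force": force on the tool from outside, world axes, zero at the start; "wrist_torque": the same for the moment, N m; "grip_width": opening from 0.0 (shut) to 1.0 (fully open).
Only numpy, scipy, OpenCV 4.12 (cv2) and the standard library are available. Lean on these libraries where they do the work, as an engineer would, in place of code of your own. Each camera call takes 0.05 s, during which the arm holds its last target.

## Task

First, out on the bench, set every glass cover dome up and fully home in a brass bezel of its own; only when all the covers are in their bezels, put the bezels, each together with its cover, into the seats of the black meter base, one per seat and fully home (any bezel left without a cover goes in as well, empty). Then slide the loaded base along the bench (it has a chrome bar to hold), without lifting it, until it lies centred and square on the blue panel, and let go; leave the brass barrel and the iron collar alone where they stand.

Things in the scene. Friction and masses are not known exactly. Their poses are not given: they have to be found in the camera images.
- cover_a_c (a point): Pale green glass dial cover, 44 mm high, 80 g: black-gasketed flange 72 (x) by 46 (y) by 6 mm at the bottom, on it a glass dome 58 (x) by 36 (y) mm with upright sides up to 26 mm above the underside, then a round vault along x. Point: its centre, 22 mm above the underside; z up. Same either way round. Two or three covers are present, all alike.
- cover_b_c (a point): Pale green glass dial cover, 44 mm high, 80 g: black-gasketed flange 72 (x) by 46 (y) by 6 mm at the bottom, on it a glass dome 58 (x) by 36 (y) mm with upright sides up to 26 mm above the underside, then a round vault along x. Point: its centre, 22 mm above the underside; z up. Same either way round. Two or three covers are present, all alike.
- cover_c_c (a point): Pale green glass dial cover, 44 mm high, 80 g: black-gasketed flange 72 (x) by 46 (y) by 6 mm at the bottom, on it a glass dome 58 (x) by 36 (y) mm with upright sides up to 26 mm above the underside, then a round vault along x. Point: its centre, 22 mm above the underside; z up. Same either way round. Two or three covers are present, all alike.
- bezel_a_c (a point): Brass bezel frame, 92 (x) by 64 (y) by 20 mm, upright outer sides, 90 g; grip across the 64. Its opening, 75 by 49 mm at the foot, leans out to 83 by 57 at the top; a cover goes in long side to long side and rests on a ledge 4 mm above the underside, its centre point then 16 mm above this one. Point: bezel centre, 10 mm above its underside; x along the long side, z up. Three, alike.
- bezel_b_c (a point): Brass bezel frame, 92 (x) by 64 (y) by 20 mm, upright outer sides, 90 g; grip across the 64. Its opening, 75 by 49 mm at the foot, leans out to 83 by 57 at the top; a cover goes in long side to long side and rests on a ledge 4 mm above the underside, its centre point then 16 mm above this one. Point: bezel centre, 10 mm above its underside; x along the long side, z up. Three, alike.
- bezel_c_c (a point): Brass bezel frame, 92 (x) by 64 (y) by 20 mm, upright outer sides, 90 g; grip across the 64. Its opening, 75 by 49 mm at the foot, leans out to 83 by 57 at the top; a cover goes in long side to long side and rests on a ledge 4 mm above the underside, its centre point then 16 mm above this one. Point: bezel centre, 10 mm above its underside; x along the long side, z up. Three, alike.
- base_c (a point): Loose black meter base, about 0.4 kg empty: plate 325 (x) by 96 (y) by 6 mm with three seats in a row along x, 104 mm apart, and a tongue on its +y side that carries a bar. The point is on the plate's top face (6 mm above the bench) at the centre of the middle seat; z up.
- base_seat0 (a point): Centre of seat 0 of the base, on the seat floor (plate top). A seat is 95 (x) by 67 (y) mm at the foot, about 6 mm wider at the top of its out-leaning 10 mm high walls; a bezel sits in it long side along x, its centre point then 10 mm above this one. The long side walls have a 57 mm gap in the middle for the fingers.
- base_seat1 (a point): Centre of seat 1 of the base, on the seat floor (plate top). A seat is 95 (x) by 67 (y) mm at the foot, about 6 mm wider at the top of its out-leaning 10 mm high walls; a bezel sits in it long side along x, its centre point then 10 mm above this one. The long side walls have a 57 mm gap in the middle for the fingers.
- base_seat2 (a point): Centre of seat 2 of the base, on the seat floor (plate top). A seat is 95 (x) by 67 (y) mm at the foot, about 6 mm wider at the top of its out-leaning 10 mm high walls; a bezel sits in it long side along x, its centre point then 10 mm above this one. The long side walls have a 57 mm gap in the middle for the fingers.
- base_handle (a point): Chrome pull bar fixed on the base's tongue, 88 mm from base_c along the base's +y: 60 (x) by 14 (y) mm, standing from 6 to 42 mm above the bench. The point is on its axis, 26 mm above the bench. Pinch it across its 14 mm and slide the base.
- panel_c (a point): Blue panel with a white border, flush with the bench (no step), 369 (x) by 208 (y) mm. The point is where base_c must come to lie above it (32 mm from the rectangle's middle, towards the panel's -y, as the tongue needs room at +y); x along the long side, same way round as the base's x.
- barrel: Bystander: brass clockwork barrel, 58 mm across, 54 mm high. Origin under its centre.
- collar: Bystander: black iron collar ring, 64 mm across, 30 mm high. Origin under its centre.
Mind the look-alikes: they are no part of the job. Leave any purple look-alike of the part that bears bezel_c_c alone. Leave any purple look-alike of the part that bears cover_a_c alone.

How it is judged:
By the outcome, as a careful person would: the job done as asked, in the order asked, and still so for the second after the job is handed in, with the robot touching nothing.
Of cover_a, cover_b, cover_c only 2 to 3 are there at a start; the rules pass over those that are not, and their reading is None.
At some moment in a run one of bezel_a, bezel_b, bezel_c may be knocked a few centimetres aside while the robot is not near it.
Once in a run the grip may slacken for a moment while it holds something.
It also fails if it takes over 210 s, if anything falls off the work surface, if the arm or the gripper's body presses on something with over 40 N, if the wrist force passes 120 N, or if a joint passes its speed limit or range.

## Working session

There is one attempt and no reset: what is moved stays moved. The work goes in short steps, Python scripts to look and compute and a shell command to move; the robot and the scene stay as the last step left them, time stands still between calls to the robot, and variables do not carry over. Pictures are saved under pics/ and viewed, and the job is handed in when it is done.

```bash
ls; mkdir -p pics; python3 - <<'E'
from rig import ctrl
import cv2,numpy as np
s=ctrl.sense();print({k:np.round(v,3).tolist() for k,v in s.items()})
for n in ["scene","side","wrist"]:
    im=ctrl.capture(n);cv2.imwrite(f"pics/{n}0.png",im[:,:,::-1])
    c=ctrl.get_calibration(n);print(n,{k:np.round(v,3).tolist() for k,v in c.items()})
    for t in ["cover_a_c","bezel_a_c","base_c","base_handle","base_seat0","base_seat2","panel_c","barrel","collar"]:
        try: print(t,[(np.round(d["uv"]).tolist(),round(d["score"],2)) for d in ctrl.search_frame(t,n)])
        except Exception as e: print(t,e)
E
```

```text
pics
{'time_s': 0.0, 'joints': [-1.359, 0.313, 1.498, 0.0, 1.331, -0.223], 'dq': [-0.0, 0.003, -0.001, 0.0, -0.001, -0.001], 'tau': [-0.003, -41.227, -25.975, -0.0, 0.004, 0.0], 'eef_pos': [221.075, -475.898, 230.747], 'ee_rot': [0.153, -0.152, 0.691, -0.69], 'force': [0.103, 0.349, 0.352], 'wrist_torque': [-0.034, -0.03, 0.006], 'grip_width': 1.001}
scene {'fx': 432.01, 'fy': 432.01, 'cx': 316.475, 'cy': 204.587, 'k1': -0.105, 'world_to_cam': [[-0.259, 0.966, -0.016, 135.095], [0.779, 0.199, -0.595, -336.047], [-0.571, -0.167, -0.804, 1644.588], [0.0, 0.0, 0.0, 1.0]]}
cover_a_c [([246.0, 187.0], 0.63), ([259.0, 163.0], 0.58), ([229.0, 213.0], 0.58)]
bezel_a_c [([407.0, 215.0], 0.86)]
base_c [([278.0, 232.0], 0.59)]
base_handle [([281.0, 235.0], 0.67)]
base_seat0 [([213.0, 182.0], 0.62), ([281.0, 236.0], 0.6)]
base_seat2 [([213.0, 182.0], 0.62), ([281.0, 236.0], 0.6)]
panel_c [([343.0, 256.0], 0.8), ([413.0, 223.0], 0.36)]
barrel [([211.0, 180.0], 0.65)]
collar [([232.0, 213.0], 0.59)]
side {'fx': 416.89, 'fy': 416.89, 'cx': 318.484, 'cy': 198.288, 'k1': 0.028, 'world_to_cam': [[0.99
[... 174 characters left out ...]
3), ([342.0, 230.0], 0.69)]
bezel_a_c [([300.0, 164.0], 0.76)]
base_c [([345.0, 228.0], 0.67)]
base_handle [([342.0, 230.0], 0.89)]
base_seat0 [([344.0, 232.0], 0.64)]
base_seat2 [([344.0, 232.0], 0.64)]
panel_c [([346.0, 191.0], 0.81), ([298.0, 270.0], 0.68)]
barrel [([301.0, 309.0], 0.98)]
collar [([349.0, 265.0], 0.66), ([303.0, 149.0], 0.27)]
wrist {'fx': 345.573, 'fy': 345.573, 'cx': 318.997, 'cy': 194.72, 'k1': -0.077, 'world_to_cam': [[0.421, -0.907, 0.001, -525.408], [-0.863, -0.401, 0.307, -39.608], [-0.278, -0.13, -0.952, 380.349], [0.0, 0.0, 0.0, 1.0]]}
cover_a_c [([171.0, 8.0], 0.66)]
bezel_a_c []
base_c []
base_handle []
base_seat0 []
base_seat2 []
panel_c []
barrel []
collar []
```

View pics/scene0.png

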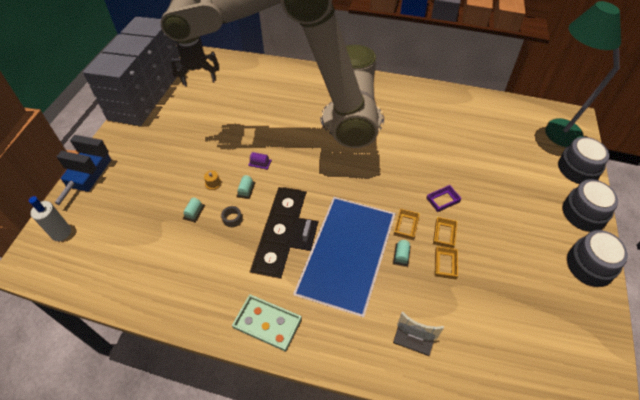

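View pics/side0.png

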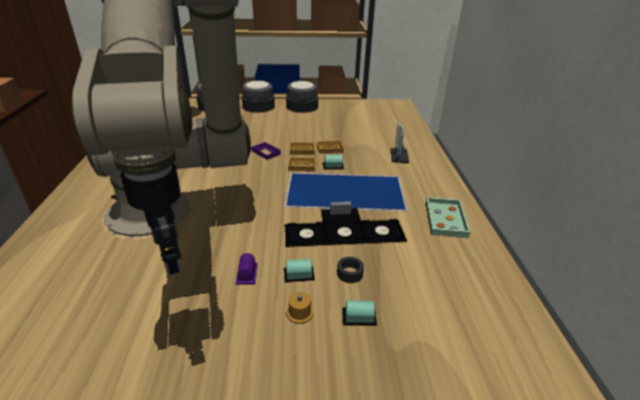

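View pics/wrist0.png

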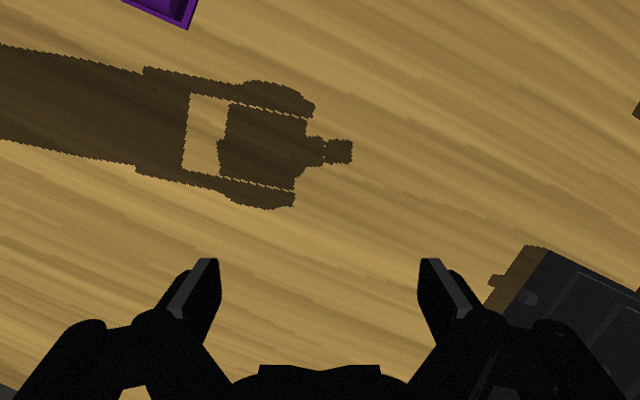

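```bash
cat > h.py <<'E'
from rig import ctrl
import cv2,numpy as np,json,sys
from scipy.spatial.transform import Rotation as Ro
def R_of(q): return Ro.from_quat([q[1],q[2],q[3],q[0]]).as_matrix()
def pix2w(uv,c,z):
    u=(np.array(uv,float).reshape(-1,2)-[c["cx"],c["cy"]])/[c["fx"],c["fy"]]
    s=u.copy()
    for _ in range(20):
        r2=(s**2).sum(1,keepdims=True); s=u/(1+c["k1"]*r2)
    T=np.array(c["world_to_cam"]);R=T[:3,:3];t=T[:3,3]
    o=-R.T@t; d=np.c_[s,np.ones(len(s))]@R
    k=(np.broadcast_to(z,len(s))-o[2])/d[:,2]
    return o+d*k[:,None]
def w2pix(P,c):
    T=np.array(c["world_to_cam"]);P=np.array(P,float).reshape(-1,3)
    p=P@T[:3,:3].T+T[:3,3]; s=p[:,:2]/p[:,2:]
    r2=(s**2).sum(1,keepdims=True)
    return s*(1+c["k1"]*r2)*[c["fx"],c["fy"]]+[c["cx"],c["cy"]]
def pose():
    s=ctrl.sense();return np.array(s["eef_pos"]),R_of(s["ee_rot"]),s
def down(jaw):  # tool R with y down, jaw axis z at world angle jaw (rad)
    z=np.array([np.cos(jaw),np.sin(jaw),0]);y=np.array([0,0,-1.]);x=np.cross(y,z)
    return np.c_[x,y,z]
def go(x,y,z,jaw):
    """print shift (cm, tool axes) and rotvec for target TCP pos & jaw angle (deg); picks nearest half turn"""
    p,R,s=pose()
    best=None
    for a in (jaw,jaw+180):
        rv=Ro.from_matrix(R.T@down(np.radians(a))).as_rotvec()
        if best is None or np.linalg.norm(rv)<np.linalg.norm(best): best=rv
    sh=R.T@(np.array([x,y,z])-p)/10
    n=max(np.linalg.norm(sh)*10/41.7,np.degrees(np.linalg.norm(best))/7.16)
    print("shift cm",np.round(sh,2),"rv",np.round(best,3),"rows>=%.1f"%n,"t=%.2f"%s["time_s"])
def st():
    p,R,s=pose();print("t %.2f"%s["time_s"],"p",np.round(p,1),"jaw",round(np.degrees(np.arctan2(R[1,2],R[0,2])),2),"tilt",np.round(R[:,1],3),"F",np.round(s["force"],1),"g",round(s["grip_width"],3),"q6 %.2f"%s["joints"][5])
def snap(cam,name,crop=None,scale=1):
    c=ctrl.get_calibration(cam);im=ctrl.capture(cam)
    np.save(f"pics/{name}.npy",im);json.dump({k:np.array(v).tolist() for k,v in c.items()},open(f"pics/{name}.json","w"))
    show(name,crop,scale);return im,c
def show(name,crop=None,scale=1):
    im=np.load(f"pics/{name}.npy")[:,:,::-1]
    if crop: im=im[crop[1]:crop[3],crop[0]:crop[2]]
    if scale!=1: im=cv2.resize(im,None,fx=scale,fy=scale,interpolation=cv2.INTER_CUBIC)
    cv2.imwrite(f"pics/{name}{'_z' if crop else ''}.png",im)
def load(name):
    return np.load(f"pics/{name}.npy"),{k:np.array(v) for k,v in json.load(open(f"pics/{name}.json")).items()}
E
python3 - <<'E'
from h import *
snap("scene","s1",(170,140,490,340),2.5)
snap("side","d1",(220,130,470,340),3)
_,c=load("s1");_,d=load("d1")
print(np.round(pix2w([[246,187],[193,209],[402,252]],c,22)))
print(np.round(pix2w([[247,270],[300,272],[360,313],[334,161]],d,22)))
print("bez",np.round(pix2w([[406,223],[445,233],[446,263]],c,10)))
print("bar",np.round(pix2w([[212,180],[232,216]],c,20)))
print("base",np.round(pix2w([[279,230],[288,203],[270,258]],c,6)))
print("panel corners",np.round(pix2w([[334,199],[394,211],[361,313],[298,293]],c,0)))
st()
E
```

```text
[[ 441. -262.   22.]
 [ 568. -396.   22.]
 [ 558.  270.   22.]]
[[ 312. -273.   22.]
 [ 436. -282.   22.]
 [ 562. -408.   22.]
 [ 556.  270.   22.]]
bez [[444. 268.  10.]
 [452. 390.  10.]
 [556. 403.  10.]]
bar [[ 439. -385.   20.]
 [ 560. -264.   20.]]
base [[ 565. -108.    6.]
 [ 458. -112.    6.]
 [ 666. -104.    6.]]
panel corners [[401.  27.   0.]
 [401. 225.   0.]
 [764. 192.   0.]
 [750.   7.   0.]]
t 1.60 p [ 221.1 -476.2  231.3] jaw -65.09 tilt [-0.  0. -1.] F [ 0.2  0.3 -0.7] g 1.0 q6 -0.22
```

View pics/s1_z.png

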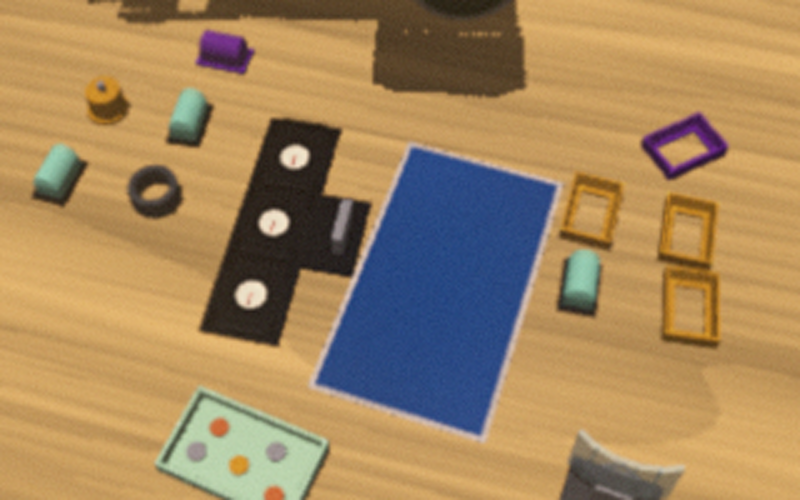

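View pics/d1_z.png

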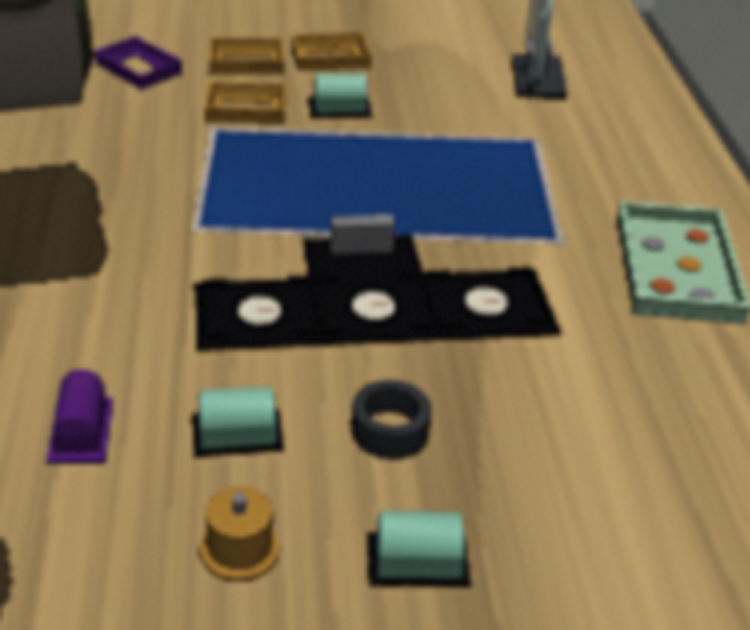

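```bash
python3 - <<'E'
from h import *
c=ctrl.get_calibration("wrist");T=np.array(c["world_to_cam"]);o=-T[:3,:3].T@T[:3,3]
p,R,s=pose();print(np.round(o,1),np.round(R.T@(o-p),1),"axis in tool",np.round(R.T@T[2,:3],3))
go(438,-278,200,0)
E
```

```text
[ 292.9 -443.   374.5] [ -79.1 -143.2    0.2] axis in tool [0.307 0.952 0.001]
shift cm [-28.02   3.13  -8.84] rv [ 0.    -1.136  0.   ] rows>=9.1 t=1.60
```

```bash
python3 -m inch '[-28,3.1,-8.8,0,-1.136,0, -28,3.1,-8.8,0,-1.136,0, -28,3.1,-8.8,0,-1.136,0, -28,3.1,-8.8,0,-1.136,0, -28,3.1,-8.8,0,-1.136,0, -28,3.1,-8.8,0,-1.136,0, -28,3.1,-8.8,0,-1.136,0, -28,3.1,-8.8,0,-1.136,0]' -1 60
python3 - <<'E'
from h import *
go(438,-278,200,0)
E
```

```text
time_s: 2.27
eef_pos: [441.3, -273.8, 199.6]
ee_rot: [0.468, -0.467, 0.531, -0.53]
force: [0.5, -0.7, 0.8]
grip_width: 0.998
shift cm [ 0.45 -0.04 -0.28] rv [-0.    -0.124 -0.002] rows>=1.0 t=2.27
```

```bash
python3 -m inch '[0.4,0,-0.3,0,-0.124,0, 0.4,0,-0.3,0,-0.124,0, 0.4,0,-0.3,0,-0.124,0]'
python3 - <<'E'
from h import *
st();snap("wrist","w1")
E
```

```text
time_s: 2.52
eef_pos: [434.5, -282.1, 200.3]
ee_rot: [-0.496, 0.496, -0.504, 0.504]
force: [-0.1, 0.1, 0.5]
grip_width: 1.0
t 2.52 p [ 434.5 -282.1  200.3] jaw -0.93 tilt [ 0. -0. -1.] F [-0.1  0.1  0.5] g 1.0 q6 -0.79
```

View pics/w1.png

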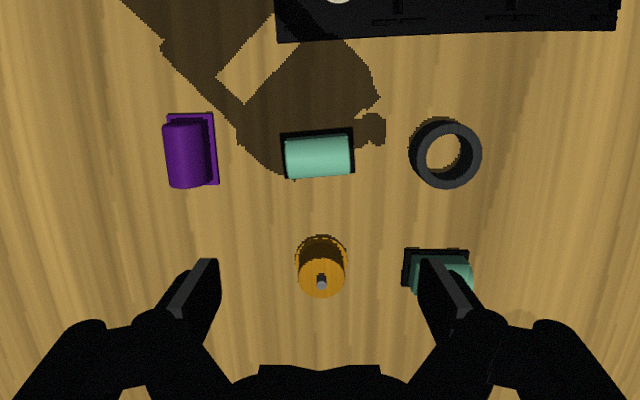

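```bash
cat >> h.py <<'E'
from scipy.optimize import minimize
def dome_pts():
    P=[]
    for x in (-29,29):
        for y in (-18,18): P.append((x,y,6))
        for a in np.linspace(0,np.pi,13): P.append((x,18*np.cos(a),26+18*np.sin(a)))
    return np.array(P)
def box_pts(a,b,z0,z1): return np.array([(x,y,z) for x in(-a/2,a/2) for y in (-b/2,b/2) for z in (z0,z1)])
def xf(P,x,y,yaw,z=0):
    c,s=np.cos(yaw),np.sin(yaw);return np.c_[x+c*P[:,0]-s*P[:,1],y+s*P[:,0]+c*P[:,1],P[:,2]+z]
def sil(P,c,shape,S=4):
    q=w2pix(P,c);h=cv2.convexHull(q.astype(np.float32))
    m=np.zeros((shape[0]*S,shape[1]*S),np.uint8);cv2.fillPoly(m,[np.round((h+0.5)*S-0.5).astype(np.int32)],1);return m
def fit(mask,P,c,x0,z=0,roi=None):
    """mask uint8; x0=(x,y,yaw)."""
    q=w2pix(xf(P,*x0,z),c);lo=np.maximum(q.min(0)-30,0).astype(int);hi=(q.max(0)+30).astype(int)
    m=mask[lo[1]:hi[1],lo[0]:hi[0]];c2=dict(c);c2["cx"]=c["cx"]-lo[0];c2["cy"]=c["cy"]-lo[1]
    S=4;M=cv2.resize(m,None,fx=S,fy=S,interpolation=cv2.INTER_LINEAR)
    def f(v):
        r=sil(xf(P,v[0],v[1],v[2]/50,z),c2,m.shape,S)
        return 1-np.logical_and(r,M).sum()/max(1,np.logical_or(r,M).sum())
    b=None
    v0=np.array([x0[0],x0[1],x0[2]*50])
    for k in range(3):
        sim=np.vstack([v0]+[v0+d for d in np.diag([8,8,5])/(k+1)])
        r=minimize(f,v0,method="Nelder-Mead",options=dict(initial_simplex=sim,xatol=.02,fatol=1e-4));v0=r.x
    return r.x[0],r.x[1],np.degrees(r.x[2]/50),1-r.fun
def green(im):
    h=cv2.cvtColor(im,cv2.COLOR_RGB2HSV);return (((h[...,0]>65)&(h[...,0]<98)&(h[...,1]>50)&(h[...,2]>60))*1).astype(np.uint8)
def brass(im):
    h=cv2.cvtColor(im,cv2.COLOR_RGB2HSV);return (((h[...,0]>8)&(h[...,0]<28)&(h[...,1]>185)&(h[...,2]>40))*1).astype(np.uint8)
def blob(m,uv,fill=False,rad=15):
    n,l,s,ce=cv2.connectedComponentsWithStats(m)
    k=min(range(1,n),key=lambda i:np.hypot(*(ce[i]-uv))-(0 if s[i,4]>60 else -1e3))
    o=(l==k).astype(np.uint8)
    if fill:
        ct=np.vstack(cv2.findContours(o,cv2.RETR_EXTERNAL,cv2.CHAIN_APPROX_NONE)[0]);o[:]=0;cv2.fillPoly(o,[cv2.convexHull(ct)],1)
    return o
E
python3 - <<'E'
from h import *
im,c=load("w1")
print(fit(blob(green(im),(317,155)),dome_pts(),c,(438,-278,0)))
im,c=load("s1");g=green(im)
for uv,x in (((246,187),(438,-278,0)),((193,209),(565,-402,0)),((402,252),(557,270,0))): print(fit(blob(g,uv),dome_pts(),c,x))
b=brass(im)
for uv,x in (((406,223),(444,268,0)),((445,233),(452,390,0)),((446,263),(556,403,0))): print(blob(b,uv).sum(),fit(blob(b,uv,True),box_pts(92,64,0,20),c,x))
im,c=load("d1");g=green(im)
for uv,x in (((300,270),(438,-278,0)),((360,312),(565,-402,0)),((334,160),(557,270,0))): print(fit(blob(g,uv),dome_pts(),c,x))
E
```

```text
(np.float64(433.8613836244084), np.float64(-269.9522314275922), np.float64(4.331061643402689), np.float64(0.9061748381128585))
(np.float64(422.5173506920631), np.float64(-274.4243901582265), np.float64(11.1353826979196), np.float64(0.5465116279069767))
(np.float64(556.0381072087196), np.float64(-405.6432996140377), np.float64(16.491356250272094), np.float64(0.5357556121268225))
(np.float64(553.3609156776988), np.float64(270.2967194787086), np.float64(0.8765623543346854), np.float64(0.7404563872894008))
272 (np.float64(441.92663737602095), np.float64(269.21552386577247), np.float64(-2.719856009076715), np.float64(0.8699798664829925))
725 (np.float64(532.8507516003659), np.float64(398.49494328862374), np.float64(6.690660354751796), np.float64(0.5275457531675269))
725 (np.float64(542.3670606393827), np.float64(400.0479966091648), np.float64(6.838099612471592), np.float64(0.5292409982675469))
(np.float64(433.8850927831123), np.float64(-268.8431244601939), np.float64(0.3881459854341544), np.float64(0.8895034731155133))
(np.float64(562.3446570298245), np.float64(-400.249428940377), np.float64(-3.2478438732218877), np.float64(0.9039748130657221))
(np.float64(553.4474320989511), np.float64(277.775891309266), np.float64(-3.3064170758778313), np.float64(0.8439355385920272))
```

```bash
cat >> h.py <<'E'
def overlay(name,items,crop,scale=4,out="ov"):
    im,c=load(name);I=cv2.resize(im[crop[1]:crop[3],crop[0]:crop[2],::-1],None,fx=scale,fy=scale,interpolation=cv2.INTER_NEAREST)
    for P in items:
        q=(w2pix(P,c)-crop[:2]+0.5)*scale-0.5;h=cv2.convexHull(q.astype(np.float32))
        cv2.polylines(I,[np.round(h).astype(np.int32)],True,(0,0,255),1)
    cv2.imwrite(f"pics/{out}.png",I)
E
python3 - <<'E'
from h import *
overlay("w1",[xf(dome_pts(),433.9,-270,np.radians(4.3)),xf(box_pts(72,46,0,6),433.9,-270,np.radians(4.3))],(260,100,390,200),6,"ov1")
im,c=load("w1");m=green(im)[100:200,260:390]
cv2.imwrite("pics/m1.png",cv2.resize(m*255,None,fx=5,fy=5,interpolation=0))
E
```

```text
(no output)
```

View pics/ov1.png

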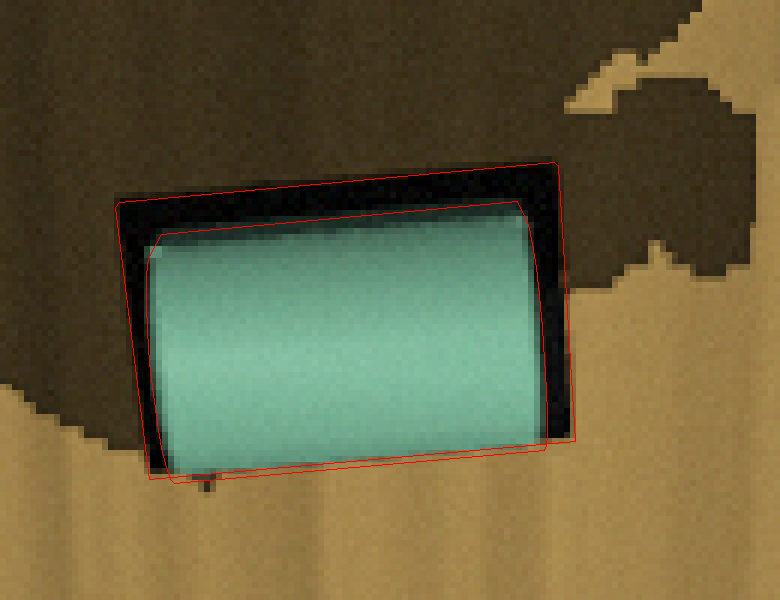

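View pics/m1.png

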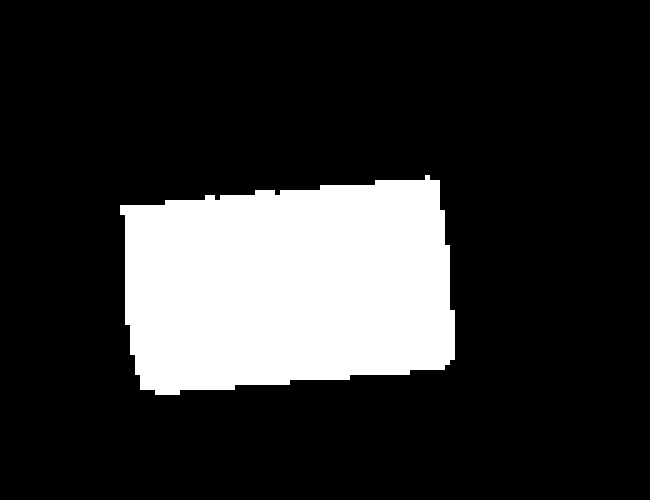

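```bash
python3 - <<'E'
from h import *
go(433.9,-270,70,4.3);go(433.9,-270,16,4.3)
E
```

```text
shift cm [-1.22 13.04 -0.07] rv [-0.    -0.092  0.   ] rows>=3.1 t=2.57
shift cm [-1.22 18.44 -0.07] rv [-0.    -0.092  0.   ] rows>=4.4 t=2.57
```

```bash
python3 -m inch '[-1.2,6,-0.1,0,-0.092,0, -1.2,10,-0.1,0,-0.092,0, -1.2,13,-0.1,0,-0.092,0, -1.2,15.5,-0.1,0,-0.092,0, -1.2,17.5,-0.1,0,-0.092,0, -1.22,18.4,-0.07,0,-0.092,0, -1.22,18.4,-0.07,0,-0.092,0, -1.22,18.4,-0.07,0,-0.092,0]' 
python3 - <<'E'
from h import *
st();snap("wrist","w2");snap("side","d2",(240,180,400,320),5)
E
```

```text
time_s: 3.23
eef_pos: [434.3, -270.4, 17.1]
ee_rot: [-0.519, 0.519, -0.48, 0.48]
force: [1.4, 0.2, 0.1]
grip_width: 1.001
t 3.23 p [ 434.3 -270.4   17.1] jaw 4.48 tilt [ 0.001 -0.001 -1.   ] F [1.4 0.2 0.1] g 1.001 q6 -0.86
```

View pics/w2.png

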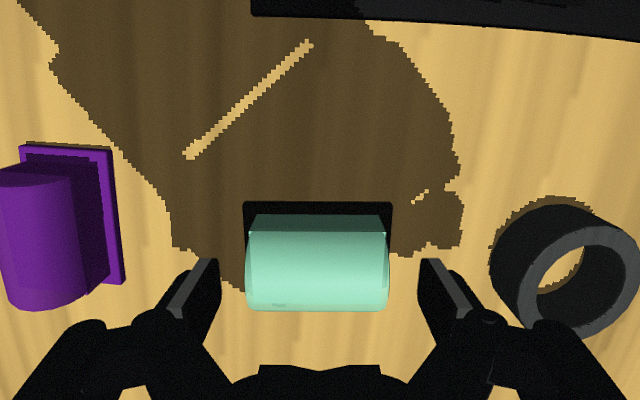

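View pics/d2_z.png

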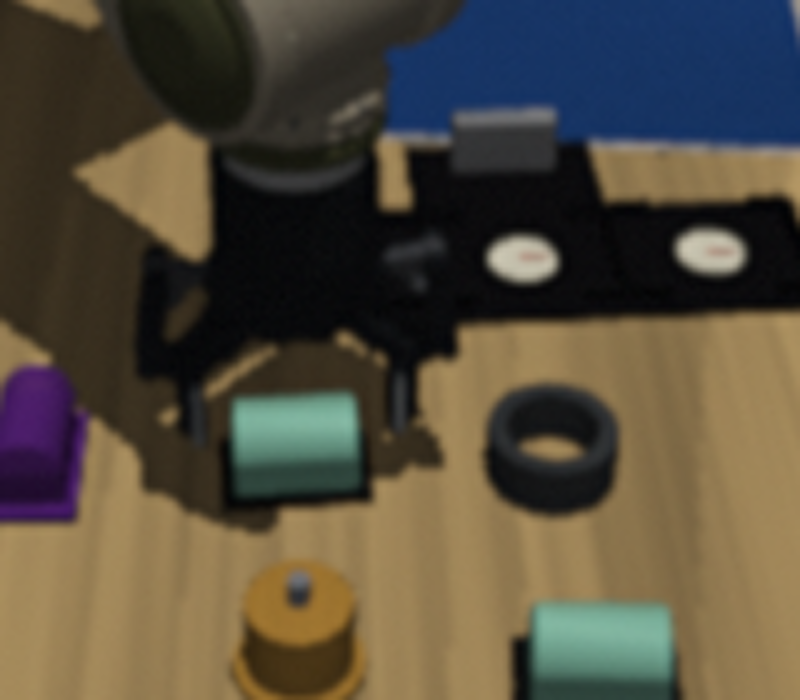

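```bash
python3 - <<'E'
from h import *
im,c=load("w2")
print(fit(blob(green(im),(317,260)),dome_pts(),c,(434,-270,0.075)))
E
python3 -m inch '[0,0,0,0,0,0, 0,0,0,0,0,0, 0,0,0,0,0,0, 0,0,0,0,0,0, 0,0,0,0,0,0, 0,0,0,0,0,0]' 1 50
python3 -m inch '[0,0,0,0,0,0, 0,0,0,0,0,0]'
python3 - <<'E'
from h import *
st();snap("wrist","w3")
E
```

```text
(np.float64(433.5097979752376), np.float64(-269.52158196350183), np.float64(4.108749531515641), np.float64(0.9642992990273325))
time_s: 3.83
eef_pos: [434.4, -270.2, 17.3]
ee_rot: [-0.52, 0.52, -0.479, 0.48]
force: [-0.5, 0.9, 6.9]
grip_width: 0.673
time_s: 4.0
eef_pos: [434.3, -270.2, 17.3]
ee_rot: [-0.52, 0.52, -0.479, 0.48]
force: [-1.0, 1.0, 7.1]
grip_width: 0.663
t 4.00 p [ 434.3 -270.2   17.3] jaw 4.58 tilt [ 0.001 -0.001 -1.   ] F [-1.   1.   7.1] g 0.663 q6 -0.87
```

View pics/w3.png

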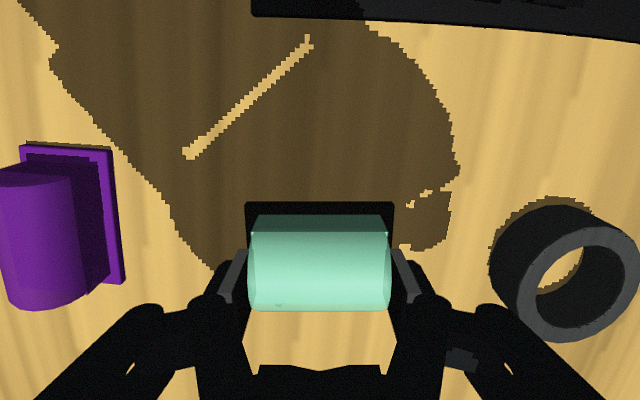

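```bash
python3 -m inch '[0,-2,0,0,0,0, 0,-4,0,0,0,0, 0,-5.5,0,0,0,0, 0,-5.5,0,0,0,0]'
python3 - <<'E'
from h import *
st();go(440,170,75,0)
E
```

```text
time_s: 4.38
eef_pos: [435.1, -270.8, 74.2]
ee_rot: [-0.52, 0.52, -0.478, 0.482]
force: [-0.1, -0.0, 0.6]
grip_width: 0.669
t 4.38 p [ 435.1 -270.8   74.2] jaw 4.59 tilt [ 0.004 -0.004 -1.   ] F [-0.1 -0.   0.6] g 0.669 q6 -0.87
shift cm [-43.9   -0.25   4.01] rv [-0.004  0.08   0.004] rows>=10.6 t=4.38
```

```bash
python3 -m inch '[-3.5,0,0.3,0,0,0, -7.5,0,0.7,0,0,0, -11.5,0,1,0,0,0, -15.5,0,1.4,0,0,0, -19.5,0,1.8,0,0,0, -23.5,-0.1,2.1,0,0.04,0, -27.5,-0.1,2.5,0,0.04,0, -31.5,-0.1,2.9,0,0.04,0]'
python3 -m inch '[-4,0,0.4,0,0.04,0, -8,0,0.7,0,0.04,0, -11,0,1,0,0.04,0, -12.4,0,1.1,0,0.04,0, -12.4,0,1.1,0,0.04,0]'
python3 - <<'E'
from h import *
st();snap("wrist","w4");snap("scene","s4",(170,140,490,340),2.5)
E
```

```text
time_s: 5.05
eef_pos: [437.0, 48.5, 71.9]
ee_rot: [-0.51, 0.51, -0.49, 0.49]
force: [0.5, 0.2, -1.5]
grip_width: 0.663
time_s: 5.47
eef_pos: [443.1, 173.3, 71.6]
ee_rot: [-0.501, 0.501, -0.499, 0.499]
force: [0.8, -0.3, -0.1]
grip_width: 0.667
t 5.47 p [443.1 173.3  71.6] jaw 0.2 tilt [-0.001  0.    -1.   ] F [ 0.8 -0.3 -0.1] g 0.667 q6 0.12
```

View pics/w4.png

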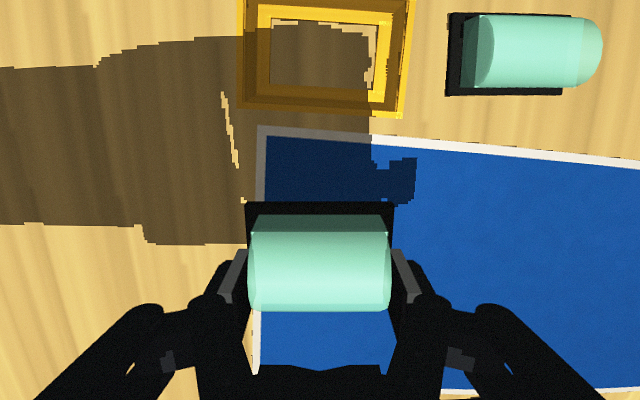

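```bash
python3 -m inch '[-3,-1,0,0,0,0, -3,-1,0,0,0,0, -3,-1,0,0,0,0, -3,-1,0,0,0,0]'
python3 - <<'E'
from h import *
st();im,c=snap("wrist","w5")
p,_,_=pose()
z=p[2]-17.3
print("held",fit(blob(green(im),(317,260)),dome_pts(),c,(p[0],p[1],0),z),p)
b=brass(im);cv2.imwrite("pics/b5.png",b*255)
f=fit(blob(b,(318,90),True),box_pts(92,64,0,20),c,(442,269,-.05));print("bezel",f)
overlay("w5",[xf(dome_pts(),p[0],p[1],0,z),xf(box_pts(92,64,0,20),f[0],f[1],np.radians(f[2]))],(160,0,480,300),2.5,"ov5")
g=fit(blob(green(im),(530,70)),dome_pts(),c,(555,270,-.05));print("C3",g)
E
```

```text
time_s: 5.9
eef_pos: [443.6, 199.8, 82.0]
ee_rot: [0.5, -0.5, 0.5, -0.5]
force: [0.3, 0.1, -0.6]
grip_width: 0.671
t 5.90 p [443.6 199.8  82. ] jaw -0.05 tilt [-0.001 -0.    -1.   ] F [ 0.3  0.1 -0.6] g 0.671 q6 0.18
held (np.float64(444.0594174494845), np.float64(200.37995772650413), np.float64(-0.18061864644937148), np.float64(0.9731104684055925)) [443.60009421 199.72871279  81.92127565]
bezel (np.float64(445.3576767098681), np.float64(268.8404862411358), np.float64(-3.3147552135153893), np.float64(0.9891846349599367))
C3 (np.float64(553.6928624067173), np.float64(270.6886633605276), np.float64(2.179917952306644), np.float64(0.9556809642840712))
```

View pics/ov5.png

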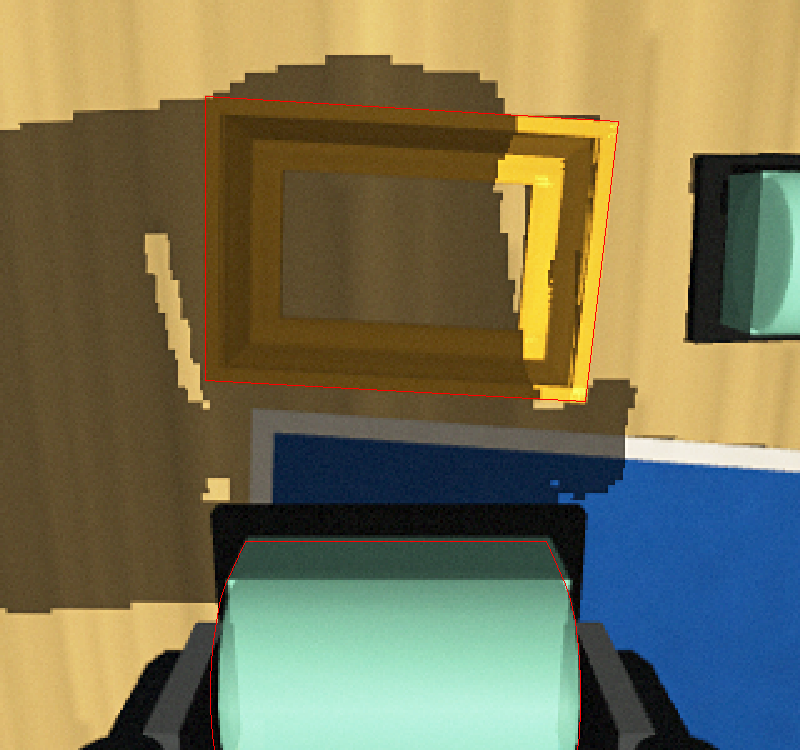

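View pics/b5.png

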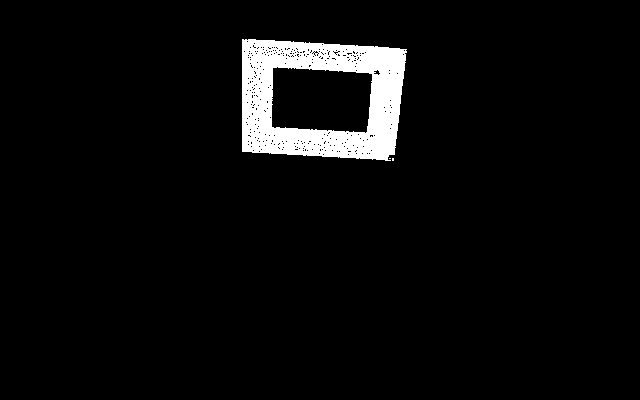

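```bash
python3 - <<'E'
from h import *
go(444.9,268.2,60,-3.2)
E
```

```text
shift cm [-6.85  2.19  0.12] rv [0.001 0.055 0.   ] rows>=1.7 t=5.95
```

```bash
python3 -m inch '[-3.5,0.5,0.12,0,0.055,0, -6.85,1.2,0.12,0,0.055,0, -6.85,2.2,0.12,0,0.055,0, -6.85,2.2,0.12,0,0.055,0, -6.85,2.2,0.12,0,0.055,0]'
python3 - <<'E'
from h import *
st();im,c=snap("wrist","w6")
p,_,_=pose();z=p[2]-17.3
h=fit(blob(green(im),(317,260)),dome_pts(),c,(p[0],p[1],-.055),z)
print("held",h,p)
overlay("w6",[xf(box_pts(92,64,20,20.1),445.3,268.8,np.radians(-3.3)),xf(box_pts(72,46,0,6),h[0],h[1],np.radians(h[2]),z)],(160,100,480,340),2.5,"ov6")
go(444.9,268.2,22,-3.2)
E
```

```text
time_s: 6.37
eef_pos: [444.6, 268.3, 59.7]
ee_rot: [0.485, -0.487, 0.514, -0.513]
force: [-0.5, -0.5, -1.5]
grip_width: 0.671
t 6.37 p [444.6 268.3  59.7] jaw -3.18 tilt [-0.002 -0.001 -1.   ] F [-0.5 -0.5 -1.5] g 0.671 q6 0.37
held (np.float64(445.04639828021175), np.float64(269.24848499535904), np.float64(-3.128564231145465), np.float64(0.9697832393376458)) [445.04842837 268.22320214  60.30043309]
shift cm [ 0.    3.83 -0.01] rv [ 0.001 -0.     0.   ] rows>=0.9 t=6.42
```

View pics/ov6.png

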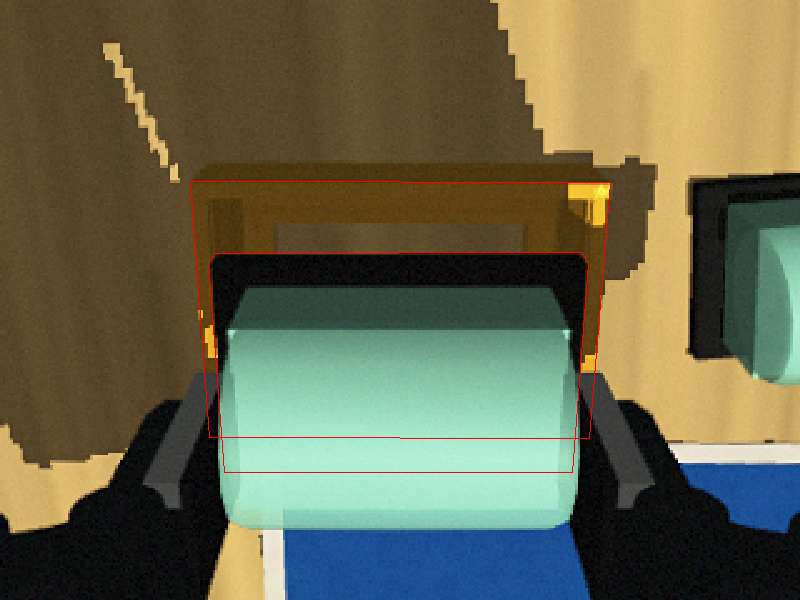

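Aligned: the flange lies inside the bezel's opening (outer bezel corners at overlay px 190,182 and 610,182). Descend.

```bash
python3 -m inch '[0,1.2,0,0,0,0, 0,2.2,0,0,0,0, 0,3.0,0,0,0,0, 0,3.6,0,0,0,0, 0,3.8,0,0,0,0, 0,3.8,0,0,0,0]'
python3 - <<'E'
from h import *
st()
E
```

```text
time_s: 6.92
eef_pos: [444.8, 269.1, 22.0]
ee_rot: [0.486, -0.486, 0.514, -0.514]
force: [0.2, 0.4, -1.1]
grip_width: 0.674
t 6.92 p [444.8 269.1  22. ] jaw -3.16 tilt [-0.001 -0.    -1.   ] F [ 0.2  0.4 -1.1] g 0.674 q6 0.37
```

```bash
python3 -m inch '[0,0,0,0,0,0, 0,0,0,0,0,0, 0,0,0,0,0,0, 0,-2,0,0,0,0, 0,-5,0,0,0,0, 0,-9,0,0,0,0, 0,-9,0,0,0,0]' -1
python3 - <<'E'
from h import *
st();im,c=snap("wrist","w7")
h=fit(blob(green(im),(317,200)),dome_pts(),c,(445,269,-.055),4)
f=fit(blob(brass(im),(317,200),True),box_pts(92,64,0,20),c,(445,269,-.055))
g=fit(blob(green(im),(530,200)),dome_pts(),c,(555,270,0),0)
print(h,f,g)
go(g[0],g[1],90,g[2])
E
```

```text
time_s: 7.5
eef_pos: [447.9, 270.6, 119.1]
ee_rot: [-0.49, 0.482, -0.512, 0.515]
force: [-0.0, -0.0, 0.8]
grip_width: 1.0
t 7.50 p [447.9 270.6 119.1] jaw -3.14 tilt [ 0.011  0.004 -1.   ] F [-0.  -0.   0.8] g 1.0 q6 0.37
(np.float64(445.30399942681936), np.float64(270.39715398444116), np.float64(-2.855674982842993), np.float64(0.9597109952473066)) (np.float64(445.1843894538377), np.float64(268.7165407210432), np.float64(-3.2789335519238754), np.float64(0.9893597056431662)) (np.float64(553.9641618127318), np.float64(270.2985033209741), np.float64(2.1302311505785605), np.float64(0.9298203070058443))
shift cm [-0.59  2.67 10.68] rv [-0.007 -0.092 -0.003] rows>=2.6 t=7.55
```

View pics/w7.png

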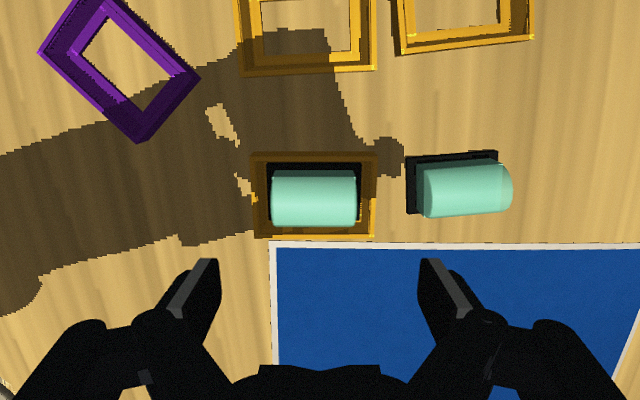

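```bash
python3 - <<'E'
from h import *
im,c=load("w7")
for z in (0,2,4,6,8,10,14): print(z,np.round(fit(blob(green(im),(317,200)),dome_pts(),c,(445,269,-.055),z),3))
overlay("w7",[xf(dome_pts(),445.2,268.8,np.radians(-3.2),4),xf(box_pts(72,46,4,10),445.2,268.8,np.radians(-3.2)),xf(box_pts(92,64,0,20),445.2,268.8,np.radians(-3.2))],(230,130,400,260),4.5,"ov7")
E
python3 -m inch '[-0.6,2.7,5,0,-0.092,0, -0.6,2.7,9,0,-0.092,0, -0.6,2.7,10.7,0,-0.092,0, -0.6,2.7,10.7,0,-0.092,0, -0.6,2.7,10.7,0,-0.092,0]'
python3 - <<'E'
from h import *
st();im,c=snap("wrist","w8")
g=fit(blob(green(im),(317,220)),dome_pts(),c,(554,270,0.04),0)
print(g)
go(g[0],g[1],17,g[2])
E
```

```text
0 [445.249 269.032  -3.394   0.981]
2 [445.266 269.726  -3.269   0.975]
4 [445.304 270.397  -2.856   0.96 ]
6 [445.57  270.932  -2.966   0.943]
8 [444.935 271.69   -2.065   0.928]
10 [445.708 272.016  -3.392   0.912]
14 [445.135 274.121  -2.282   0.879]
time_s: 7.97
eef_pos: [552.2, 269.0, 83.6]
ee_rot: [-0.508, 0.51, -0.491, 0.491]
force: [-0.8, 0.0, 0.2]
grip_width: 1.004
t 7.97 p [552.2 269.   83.6] jaw 2.06 tilt [-0.002 -0.001 -1.   ] F [-0.8  0.   0.2] g 1.004 q6 0.23
(np.float64(553.9304080715949), np.float64(270.2781018495126), np.float64(2.1165688104142584), np.float64(0.9354450256736317))
shift cm [-0.09  6.71  0.27] rv [ 0.002 -0.     0.   ] rows>=1.6 t=8.02
```

View pics/ov7.png

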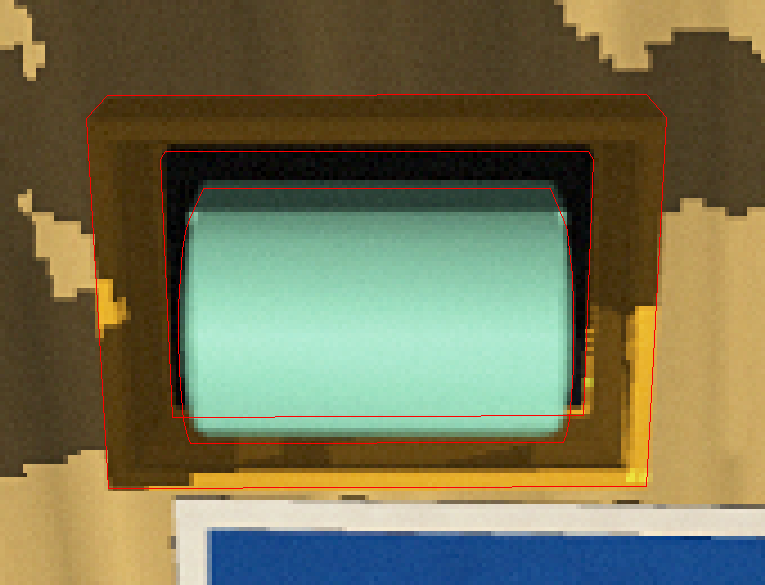

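View pics/w8.png

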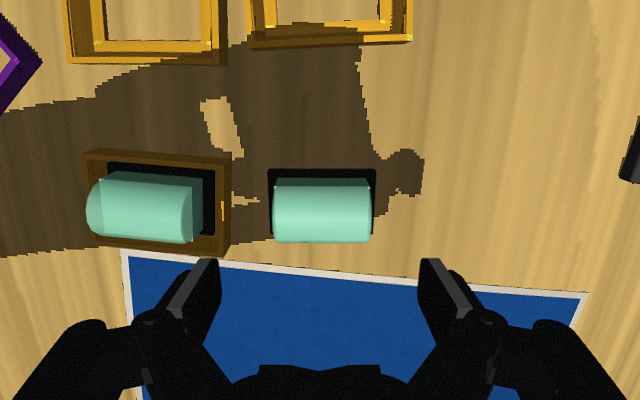

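```bash
python3 -m inch '[-0.1,3,0.2,0,0,0, -0.1,5,0.2,0,0,0, -0.1,6.2,0.2,0,0,0, -0.1,6.7,0.2,0,0,0, -0.1,6.7,0.2,0,0,0]'
python3 -m inch '[0,0,0,0,0,0, 0,0,0,0,0,0, 0,0,0,0,0,0, 0,0,0,0,0,0, 0,0,0,0,0,0, 0,0,0,0,0,0, 0,0,0,0,0,0]' 1 60
python3 - <<'E'
from h import *
st();im,c=snap("wrist","w9");p,_,_=pose()
print(fit(blob(green(im),(317,260)),dome_pts(),c,(554,270,0.04),0),p)
E
```

```text
time_s: 8.43
eef_pos: [553.2, 270.6, 17.7]
ee_rot: [-0.509, 0.51, -0.491, 0.49]
force: [-0.9, -0.6, 0.2]
grip_width: 1.001
time_s: 9.02
eef_pos: [554.8, 270.9, 19.8]
ee_rot: [0.51, -0.508, 0.49, -0.491]
force: [-0.5, -0.3, 6.3]
grip_width: 0.668
t 9.02 p [554.8 270.9  19.8] jaw 2.12 tilt [ 0.002  0.001 -1.   ] F [-0.5 -0.3  6.3] g 0.668 q6 0.23
(np.float64(555.3284419323477), np.float64(270.5407738611421), np.float64(2.252722791780461), np.float64(0.9698672595551452)) [554.79924716 270.84780946  19.78940277]
```

View pics/w9.png

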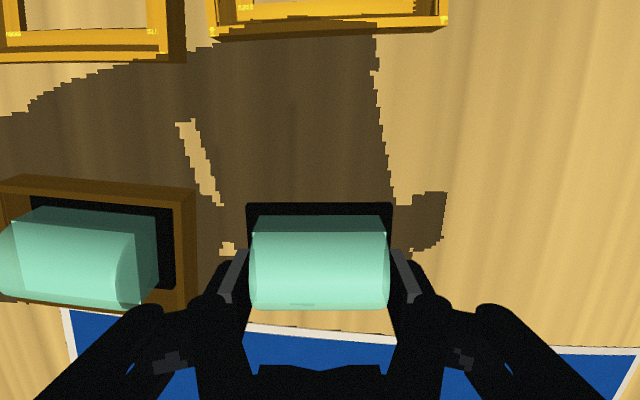

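```bash
python3 -m inch '[0,-3,0,0,0,0, 0,-6,0,0,0,0, -2.5,-6.5,0,0,0,0, -6,-6.5,0,0,0,0, -6,-6.5,0,0,0,0, -6,-6.5,0,0,0,0]'
python3 - <<'E'
from h import *
st();im,c=snap("wrist","w10");p,_,_=pose();z=p[2]-19.5
cv2.imwrite("pics/b10.png",brass(im)*255)
print("held",fit(blob(green(im),(317,260)),dome_pts(),c,(p[0],p[1],0.04),z),p)
f=fit(blob(brass(im),(318,90),True),box_pts(92,64,0,20),c,(550,403,.05));print("bezel",f)
overlay("w10",[xf(dome_pts(),p[0],p[1],0,z),xf(box_pts(92,64,0,20),f[0],f[1],np.radians(f[2]))],(160,0,480,300),2.5,"ov10")
E
```

```text
time_s: 9.57
eef_pos: [551.3, 331.7, 83.4]
ee_rot: [0.51, -0.51, 0.49, -0.49]
force: [0.2, 0.3, -1.4]
grip_width: 0.661
t 9.57 p [551.3 331.7  83.4] jaw 2.24 tilt [ 0.  0. -1.] F [ 0.2  0.3 -1.4] g 0.661 q6 0.32
held (np.float64(551.7766401687227), np.float64(331.47711698779824), np.float64(2.2029742023417747), np.float64(0.9653108471832709)) [551.48382752 330.62082809  83.11166758]
bezel (np.float64(552.138100124194), np.float64(401.82912173341606), np.float64(4.5917704678444435), np.float64(0.9860875877086862))
```

View pics/ov10.png

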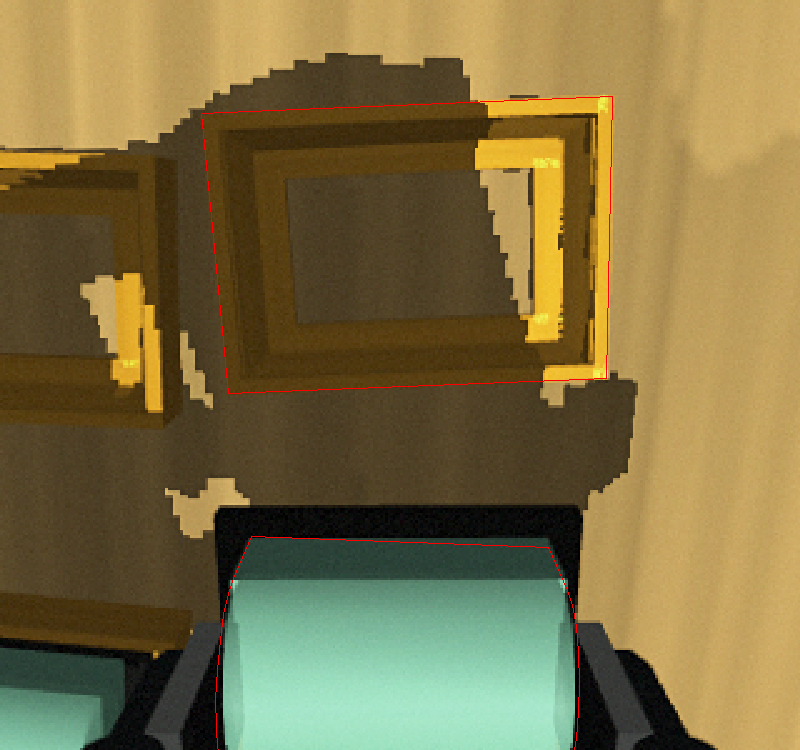

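```bash
python3 - <<'E'
from h import *
go(551.8,401.1,62,4.6)
E
```

```text
shift cm [-7.04  2.11  0.3 ] rv [ 0.    -0.042  0.   ] rows>=1.8 t=9.62
```

```bash
python3 -m inch '[-3.5,0.5,0.3,0,-0.042,0, -7.0,1.2,0.3,0,-0.042,0, -7.0,2.1,0.3,0,-0.042,0, -7,2.1,0.3,0,-0.042,0, -7,2.1,0.3,0,-0.042,0]'
python3 - <<'E'
from h import *
st();im,c=snap("wrist","w11")
p,_,_=pose();z=p[2]-19.5
h=fit(blob(green(im),(317,260)),dome_pts(),c,(p[0],p[1],.08),z)
print("held",h,p)
go(551.8,401.1,24,4.6)
overlay("w11",[xf(box_pts(92,64,20,20.1),552.1,401.8,np.radians(4.6)),xf(box_pts(72,46,0,6),h[0],h[1],np.radians(h[2]),z)],(160,100,480,340),2.5,"ov11")
E
```

```text
time_s: 10.03
eef_pos: [552.2, 399.4, 61.7]
ee_rot: [-0.519, 0.52, -0.48, 0.48]
force: [-0.5, -0.8, 0.1]
grip_width: 0.664
t 10.03 p [552.2 399.4  61.7] jaw 4.48 tilt [-0.001 -0.001 -1.   ] F [-0.5 -0.8  0.1] g 0.664 q6 0.38
held (np.float64(552.8215767671769), np.float64(399.6657597957394), np.float64(4.383440935304308), np.float64(0.9498442353137811)) [552.67344284 399.27089138  62.49217511]
shift cm [-0.19  3.85 -0.07] rv [ 0.    -0.003  0.   ] rows>=0.9 t=10.08
```

View pics/ov11.png

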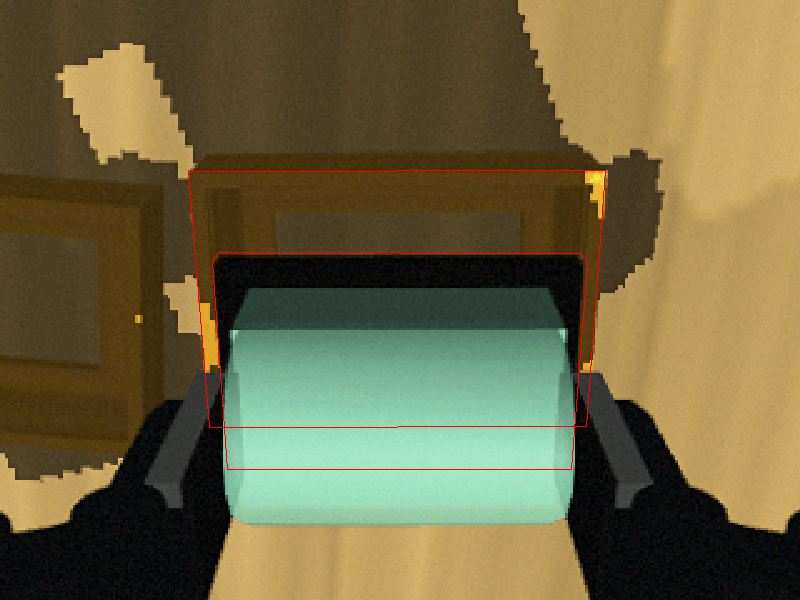

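```bash
python3 -m inch '[-0.2,1.2,-0.07,0,0,0, -0.2,2.2,-0.07,0,0,0, -0.2,3.0,-0.07,0,0,0, -0.2,3.6,-0.07,0,0,0, -0.2,3.8,-0.07,0,0,0, -0.2,3.8,-0.07,0,0,0]'
python3 - <<'E'
from h import *
st()
E
```

```text
time_s: 10.58
eef_pos: [551.4, 402.3, 24.1]
ee_rot: [-0.519, 0.519, -0.48, 0.48]
force: [-0.2, 0.6, 0.1]
grip_width: 0.662
t 10.58 p [551.4 402.3  24.1] jaw 4.52 tilt [-0. -0. -1.] F [-0.2  0.6  0.1] g 0.662 q6 0.38
```

Release, rise, look.

```bash
python3 -m inch '[0,0,0,0,0,0, 0,0,0,0,0,0, 0,0,0,0,0,0, 0,-2,0,0,0,0, 0,-5,0,0,0,0, 0,-9,0,0,0,0, 0,-9,0,0,0,0, 0,-9,0,0,0,0]' -1
python3 - <<'E'
from h import *
st();im,c=snap("wrist","w12")
for z in (1,4,8,12): print(z,np.round(fit(blob(green(im),(317,200)),dome_pts(),c,(552,402,.08),z),3))
f=fit(blob(brass(im),(317,200),True),box_pts(92,64,0,20),c,(552,402,.08));print(f)
y=np.radians(f[2])
overlay("w12",[xf(dome_pts(),f[0],f[1],y,4),xf(box_pts(72,46,4,10),f[0],f[1],y),xf(box_pts(92,64,0,20),f[0],f[1],y)],(230,130,400,260),4.5,"ov12")
go(500,-330,140,0)
E
```

```text
time_s: 11.25
eef_pos: [552.4, 403.1, 116.9]
ee_rot: [0.521, -0.518, 0.479, -0.48]
force: [-0.4, -0.3, -1.3]
grip_width: 0.998
t 11.25 p [552.4 403.1 116.9] jaw 4.53 tilt [ 0.005  0.002 -1.   ] F [-0.4 -0.3 -1.3] g 0.998 q6 0.38
1 [551.984 400.505   4.176   0.896]
4 [551.969 400.594   4.892   0.875]
8 [552.332 401.364   8.09    0.847]
12 [552.235 401.916   8.23    0.819]
(np.float64(552.0885671713025), np.float64(401.5497593471261), np.float64(4.916065424009409), np.float64(0.9874161541981495))
shift cm [ 72.62  -2.57 -10.91] rv [-0.001  0.079 -0.   ] rows>=17.6 t=11.30
```

View pics/ov12.png

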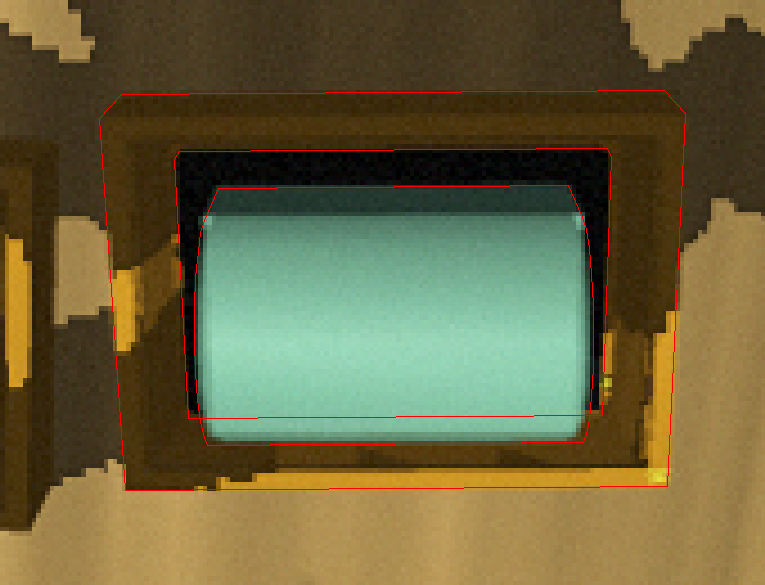

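View pics/w12.png

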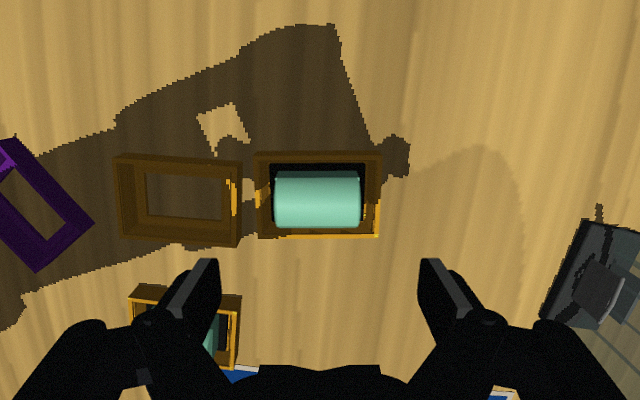

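```bash
python3 -m inch '[4,0,0,0,0,0, 8,0,0,0,0,0, 12,0,0,0,0,0, 16,0,0,0,0,0, 20,0,0,0,0,0, 24,0,0,0,0,0, 28,0,0,0,0,0, 32,0,0,0,0,0]'
python3 -m inch '[4,0,0,0,0,0, 8,0,0,0,0,0, 12,0,0,0,0,0, 16,0,-0.3,0,0.05,0, 20,0,-0.6,0,0.08,0, 24,0,-1,0,0.08,0, 28,0,-1.5,0,0.08,0, 32,0,-1.5,0,0.08,0]'
python3 - <<'E'
from h import *
st();go(555,-400,110,0)
E
```

```text
time_s: 11.97
eef_pos: [575.7, 81.7, 112.8]
ee_rot: [-0.519, 0.52, -0.481, 0.479]
force: [0.9, -1.0, 0.1]
grip_width: 1.0
time_s: 12.63
eef_pos: [585.5, -238.3, 112.6]
ee_rot: [0.499, -0.5, 0.501, -0.499]
force: [1.2, 0.3, 0.2]
grip_width: 1.001
t 12.63 p [ 585.5 -238.3  112.6] jaw -0.08 tilt [-0.003  0.002 -1.   ] F [1.2 0.3 0.2] g 1.001 q6 -0.57
shift cm [16.17  0.24 -3.03] rv [ 0.003 -0.001 -0.002] rows>=3.9 t=12.63
```

```bash
python3 -m inch '[4,0.2,-1,0,0,0, 8,0.2,-2,0,0,0, 12,0.2,-3,0,0,0, 15.5,0.2,-3,0,0,0, 15.5,0.2,-3,0,0,0, 15.5,0.2,-3,0,0,0]'
python3 - <<'E'
from h import *
st();im,c=snap("wrist","w13")
g=fit(blob(green(im),(330,200)),dome_pts(),c,(562,-402,-.05),0)
print(g)
go(g[0],g[1],18,g[2])
E
```

```text
time_s: 13.13
eef_pos: [555.6, -392.8, 110.0]
ee_rot: [0.499, -0.499, 0.502, -0.5]
force: [-0.7, 0.8, 0.0]
grip_width: 1.001
t 13.13 p [ 555.6 -392.8  110. ] jaw -0.21 tilt [-0.002  0.002 -1.   ] F [-0.7  0.8  0. ] g 1.001 q6 -0.78
(np.float64(562.4292865889635), np.float64(-403.0723423675433), np.float64(-1.4599184680495119), np.float64(0.8500223513634332))
shift cm [1.2  9.24 0.64] rv [ 0.002  0.024 -0.002] rows>=2.2 t=13.18
```

View pics/w13.png

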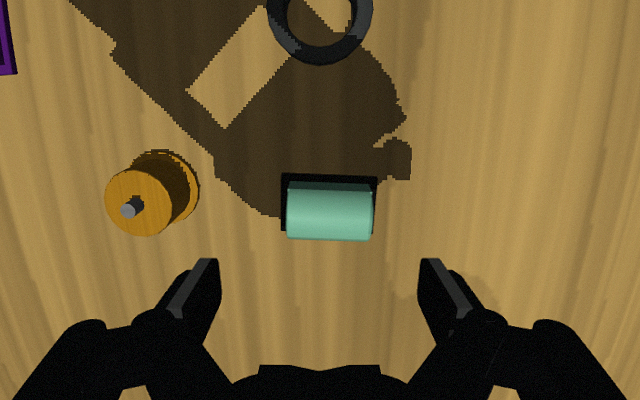

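```bash
python3 -m inch '[0.6,2,0.6,0,0.024,0, 1.2,5,0.6,0,0.024,0, 1.2,5,0.6,0,0.024,0, 1.2,5,0.6,0,0.024,0]'
python3 - <<'E'
from h import *
st();im,c=snap("wrist","w14")
g=fit(blob(green(im),(317,220)),dome_pts(),c,(562,-402,-.025),0)
print(g)
overlay("w14",[xf(dome_pts(),g[0],g[1],np.radians(g[2])),xf(box_pts(72,46,0,6),g[0],g[1],np.radians(g[2]))],(220,130,420,290),4,"ov14")
go(g[0],g[1],18,g[2])
E
```

```text
time_s: 13.52
eef_pos: [562.5, -401.7, 60.8]
ee_rot: [0.494, -0.494, 0.507, -0.504]
force: [-1.2, -0.8, 0.1]
grip_width: 0.999
t 13.52 p [ 562.5 -401.7   60.8] jaw -1.35 tilt [-0.003  0.003 -1.   ] F [-1.2 -0.8  0.1] g 0.999 q6 -0.77
(np.float64(562.6556581732768), np.float64(-403.40220056790264), np.float64(-1.0949582858735776), np.float64(0.8506575960228716))
shift cm [ 0.1   4.48 -0.05] rv [ 0.    -0.005 -0.001] rows>=1.1 t=13.57
```

View pics/ov14.png

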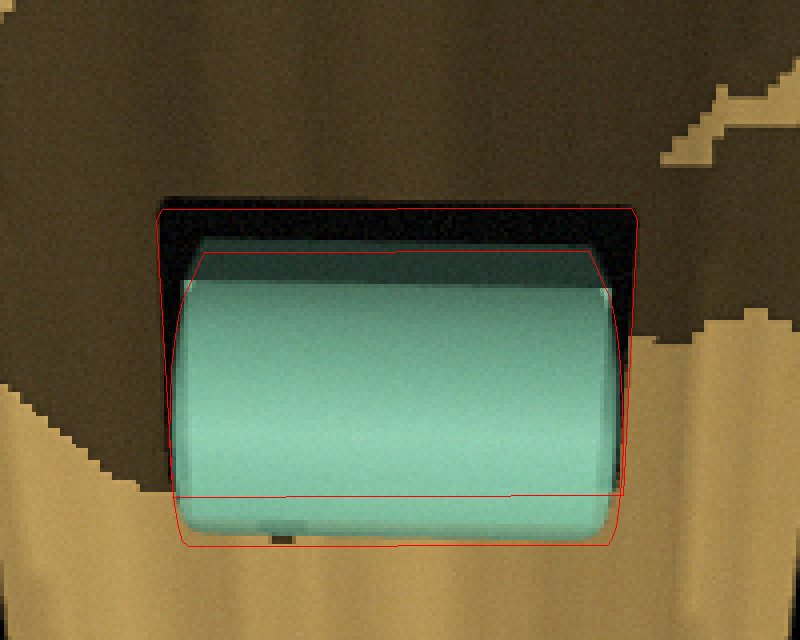

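```bash
sed -i 's/(h\[...,1\]>50)&(h\[...,2\]>60)/(h[...,1]>50)\&(h[...,2]>30)/' h.py; python3 - <<'E'
from h import *
im,c=load("w14")
g=fit(blob(green(im),(317,220)),dome_pts(),c,(562,-402,-.025),0);print(g)
go(g[0],g[1],18,g[2])
E
```

```text
(np.float64(562.3303698097566), np.float64(-401.8546218152517), np.float64(-2.304001486746401), np.float64(0.974419815075623))
shift cm [-0.06  4.48 -0.08] rv [ 0.     0.017 -0.001] rows>=1.1 t=13.57
```

```bash
python3 -m inch '[0,2,-0.05,0,0.017,0, -0.05,3.5,-0.05,0,0.017,0, -0.05,4.3,-0.05,0,0.017,0, -0.05,4.45,-0.05,0,0.017,0, -0.05,4.45,-0.05,0,0.017,0]'
python3 -m inch '[0,0,0,0,0,0, 0,0,0,0,0,0, 0,0,0,0,0,0, 0,0,0,0,0,0, 0,0,0,0,0,0, 0,0,0,0,0,0, 0,0,0,0,0,0]' 1 60
python3 - <<'E'
from h import *
st()
E
python3 -m inch '[0,-1.5,0,0,0,0, 0,-4,0,0,0,0, 0,-7,0,0,0,0, 0,-9,0,0,0,0, 0,-9,0,0,0,0]'
python3 - <<'E'
from h import *
st();im,c=snap("wrist","w15");snap("scene","s15",(170,140,490,340),2.5)
go(452,300,105,-3)
E
```

```text
time_s: 13.98
eef_pos: [562.7, -403.0, 18.9]
ee_rot: [-0.49, 0.49, -0.51, 0.511]
force: [-0.1, -0.9, 0.8]
grip_width: 1.0
time_s: 14.57
eef_pos: [562.9, -403.7, 19.4]
ee_rot: [-0.489, 0.489, -0.509, 0.511]
force: [-0.1, 0.7, 6.5]
grip_width: 0.667
t 14.57 p [ 562.9 -403.7   19.4] jaw -2.41 tilt [ 0.002 -0.002 -1.   ] F [-0.1  0.7  6.5] g 0.667 q6 -0.75
time_s: 14.98
eef_pos: [563.7, -404.5, 113.4]
ee_rot: [-0.489, 0.489, -0.507, 0.513]
force: [0.1, -0.4, -0.7]
grip_width: 0.664
t 14.98 p [ 563.7 -404.5  113.4] jaw -2.4 tilt [ 0.006 -0.006 -1.   ] F [ 0.1 -0.4 -0.7] g 0.664 q6 -0.75
shift cm [-69.79   0.26 -13.97] rv [-0.001  0.01   0.001] rows>=17.1 t=15.08
```

View pics/w15.png

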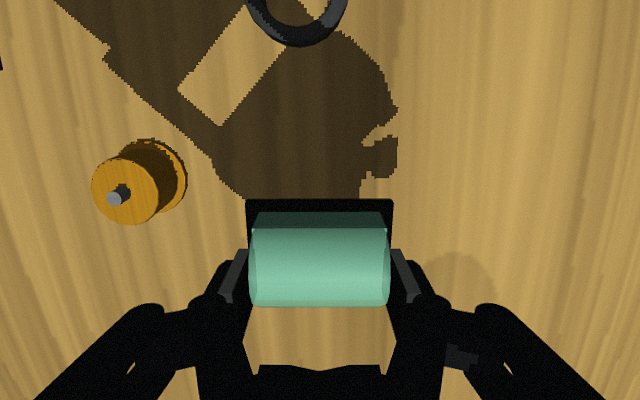

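View pics/s15_z.png

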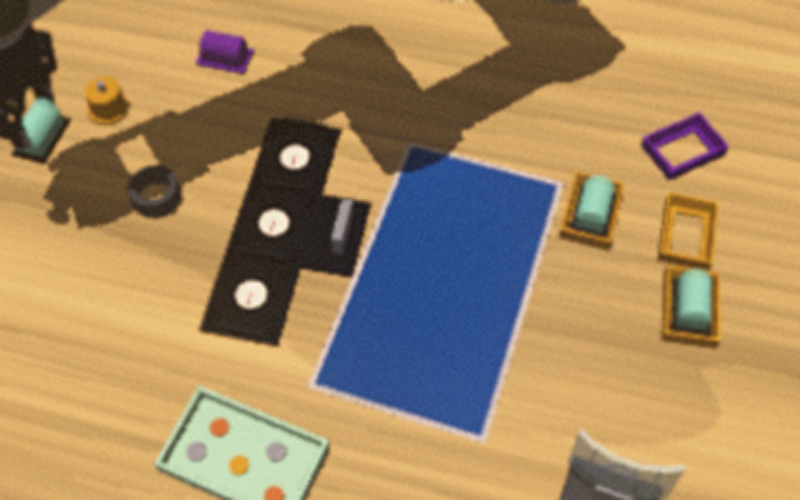

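```bash
python3 -m inch '[-3.5,0.5,-0.7,0,0,0, -7.5,1.5,-1.5,0,0,0, -11.5,2.5,-2.3,0,0,0, -15.5,2.5,-3.1,0,0,0, -19.5,2.5,-3.9,0,0,0, -23.5,2.5,-4.7,0,0,0, -27.5,2.5,-5.5,0,0,0, -31.5,2.5,-6.3,0,0,0]'
python3 -m inch '[-4,0,-0.8,0,0,0, -8,0,-1.6,0,0,0, -12,0,-2.4,0,0,0, -16,0,-3.2,0,0,0, -20,0,-4,0,0,0, -24,0,-4.8,0,0,0, -28,0,-5.6,0,0,0, -32,0,-6.4,0,0,0]'
python3 -m inch '[-4,0,-0.7,0,0,0, -7,0,-1.2,0,0,0, -7,0,-1.2,0,0,0, -7,0,-1.2,0,0,0]'
python3 - <<'E'
from h import *
st();im,c=snap("wrist","w16");p,_,_=pose();z=p[2]-19.3
print("held",fit(blob(green(im),(317,260)),dome_pts(),c,(p[0],p[1],-0.04),z),p)
f=fit(blob(brass(im),(318,90),True),box_pts(92,64,0,20),c,(450,390,-.05));print("bezel",f)
overlay("w16",[xf(dome_pts(),p[0],p[1],-.04,z),xf(box_pts(92,64,0,20),f[0],f[1],np.radians(f[2]))],(160,0,480,300),2.5,"ov16")
E
```

```text
time_s: 15.75
eef_pos: [511.0, -83.6, 81.4]
ee_rot: [0.489, -0.49, 0.511, -0.51]
force: [0.9, 0.4, -0.9]
grip_width: 0.666
time_s: 16.42
eef_pos: [460.4, 238.3, 81.5]
ee_rot: [0.489, -0.49, 0.511, -0.51]
force: [0.4, -0.6, -0.8]
grip_width: 0.664
time_s: 16.75
eef_pos: [451.7, 307.9, 81.3]
ee_rot: [0.489, -0.491, 0.51, -0.509]
force: [0.3, -0.8, -2.0]
grip_width: 0.665
t 16.75 p [451.7 307.9  81.3] jaw -2.25 tilt [-0.002 -0.001 -1.   ] F [ 0.3 -0.8 -2. ] g 0.665 q6 0.42
held (np.float64(452.1669895523951), np.float64(309.62353833745453), np.float64(-2.1770398309346923), np.float64(0.9661809719777233)) [452.14809449 306.77412702  81.47356827]
bezel (np.float64(446.74512939290855), np.float64(389.2637613921531), np.float64(-0.309636797130875), np.float64(0.9860906519273638))
```

View pics/ov16.png

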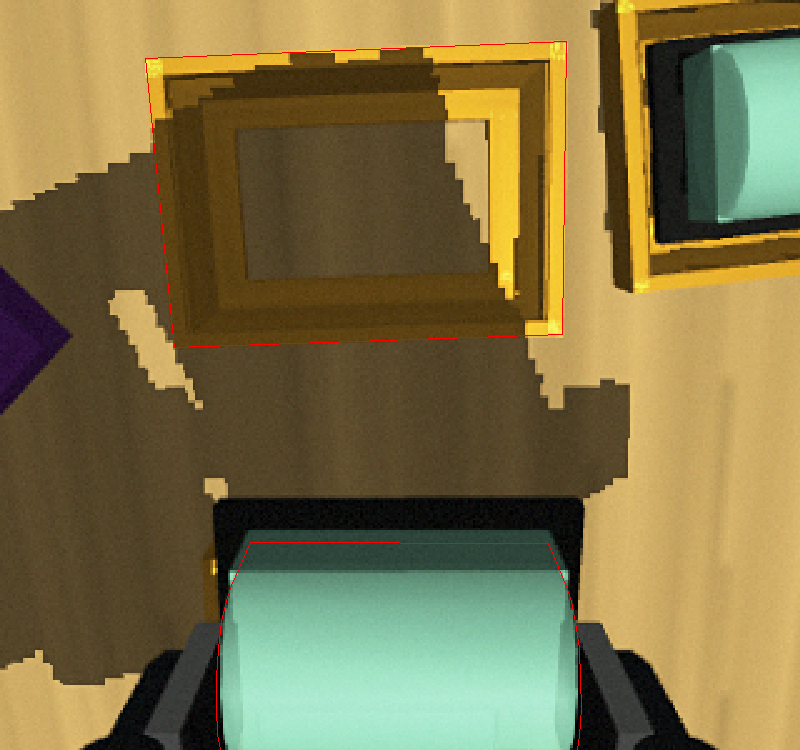

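```bash
python3 - <<'E'
from h import *
st();go(446.6,387.3,62,-0.4)
E
```

```text
t 16.80 p [452.1 306.8  81.5] jaw -2.35 tilt [-0.002 -0.001 -1.   ] F [ 0.2 -0.4 -0.4] g 0.661 q6 0.42
shift cm [-8.03  1.94 -0.88] rv [ 0.002 -0.034  0.001] rows>=2.0 t=16.80
```

```bash
python3 -m inch '[-3.5,0.4,-0.4,0,-0.034,0, -7.0,1.2,-0.8,0,-0.034,0, -8,1.9,-0.9,0,-0.034,0, -8,1.9,-0.9,0,-0.034,0, -8,1.9,-0.9,0,-0.034,0, -8,1.9,-0.9,0,-0.034,0]'
python3 - <<'E'
from h import *
st();im,c=snap("wrist","w17")
p,_,_=pose();z=p[2]-19.3
h=fit(blob(green(im),(317,260)),dome_pts(),c,(p[0],p[1],0),z)
print("held",h,p)
go(p[0]+446.75-h[0],p[1]+389.26-h[1],24,-0.4)
overlay("w17",[xf(box_pts(92,64,20,20.1),446.75,389.26,np.radians(-.3)),xf(box_pts(72,46,0,6),h[0],h[1],np.radians(h[2]),z)],(160,100,480,340),2.5,"ov17")
E
```

```text
time_s: 17.3
eef_pos: [447.9, 385.8, 63.8]
ee_rot: [-0.497, 0.498, -0.502, 0.502]
force: [-0.2, 0.0, -0.8]
grip_width: 0.665
t 17.30 p [447.9 385.8  63.8] jaw -0.55 tilt [-0.    -0.001 -1.   ] F [-0.2  0.  -0.8] g 0.665 q6 0.52
held (np.float64(448.30470047722133), np.float64(387.6218559212878), np.float64(-0.5186587005661267), np.float64(0.9720986281053022)) [447.98933303 385.90948785  64.09330315]
shift cm [-0.16  4.01 -0.16] rv [-0.    -0.003  0.   ] rows>=1.0 t=17.35
```

View pics/ov17.png

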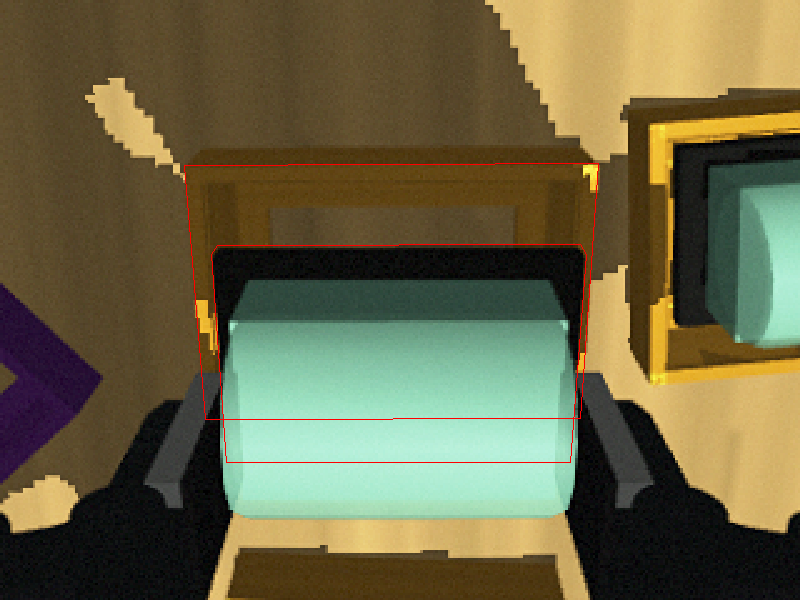

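```bash
python3 -m inch '[-0.16,1.2,-0.16,0,0,0, -0.16,2.3,-0.16,0,0,0, -0.16,3.2,-0.16,0,0,0, -0.16,3.8,-0.16,0,0,0, -0.16,4,-0.16,0,0,0, -0.16,4,-0.16,0,0,0]'
python3 - <<'E'
from h import *
st()
E
```

```text
time_s: 17.85
eef_pos: [445.6, 388.8, 23.5]
ee_rot: [0.498, -0.498, 0.502, -0.502]
force: [0.8, -1.0, -0.9]
grip_width: 0.664
t 17.85 p [445.6 388.8  23.5] jaw -0.46 tilt [-0.001 -0.001 -1.   ] F [ 0.8 -1.  -0.9] g 0.664 q6 0.53
```

```bash
python3 -m inch '[0,0,0,0,0,0, 0,0,0,0,0,0, 0,0,0,0,0,0, 0,-2,0,0,0,0, 0,-5,0,0,0,0, 0,-9,0,0,0,0, 0,-9,0,0,0,0, 0,-9,0,0,0,0]' -0.8
python3 - <<'E'
from h import *
st();im,c=snap("wrist","w18")
for z in (1,4,8): print(z,np.round(fit(blob(green(im),(317,200)),dome_pts(),c,(447,389,0),z),3))
f=fit(blob(brass(im),(317,200),True),box_pts(92,64,0,20),c,(447,389,0));print(f)
y=np.radians(f[2])
overlay("w18",[xf(dome_pts(),f[0],f[1],y,4),xf(box_pts(72,46,4,10),f[0],f[1],y),xf(box_pts(92,64,0,20),f[0],f[1],y)],(230,130,400,260),4.5,"ov18")
snap("side","d18",(220,130,470,340),3);snap("scene","s18",(170,140,490,340),2.5)
E
```

```text
time_s: 18.52
eef_pos: [446.7, 389.6, 115.9]
ee_rot: [-0.5, 0.496, -0.502, 0.502]
force: [0.4, -0.7, -0.1]
grip_width: 0.897
t 18.52 p [446.7 389.6 115.9] jaw -0.45 tilt [ 0.004  0.002 -1.   ] F [ 0.4 -0.7 -0.1] g 0.897 q6 0.53
1 [446.147 389.534  -0.539   0.989]
4 [445.98  390.584  -0.465   0.979]
8 [446.109 391.853  -1.089   0.948]
(np.float64(446.7300008495927), np.float64(388.72197520583256), np.float64(-0.4452191739444594), np.float64(0.990987432475285))
```

View pics/ov18.png

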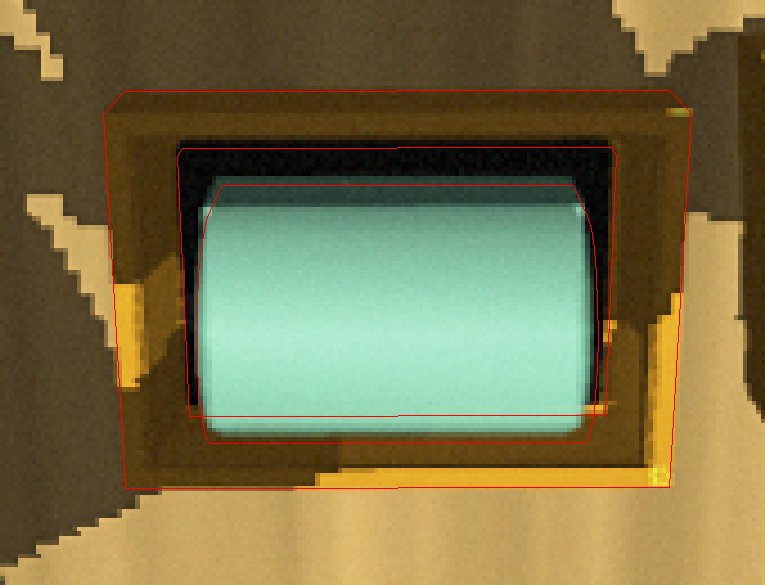

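View pics/w18.png

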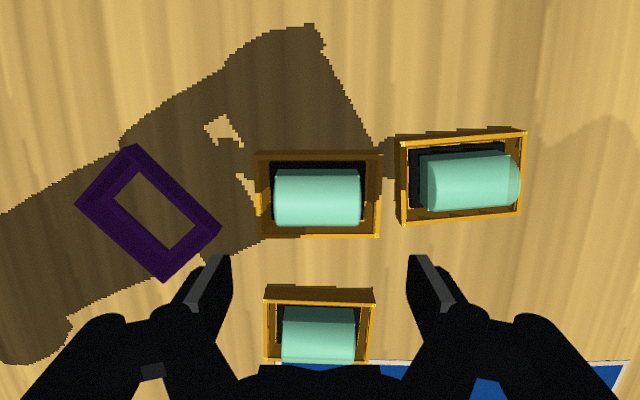

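View pics/d18_z.png

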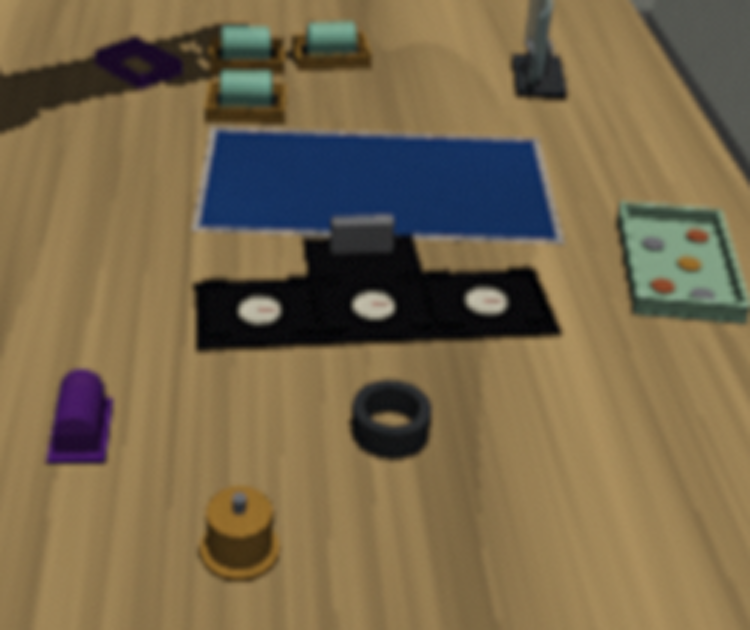

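```bash
python3 - <<'E'
from h import *
_,d=load("d2")
for x,y in ((391,-273.5),(477,-267)):
    for z in (10,20,25,30,35,40): print(z,np.round((w2pix([x,y,z],d)[0]-[240,180])*5))
E
```

```text
10 [205. 468.]
20 [204. 452.]
25 [204. 444.]
30 [204. 436.]
35 [203. 428.]
40 [203. 420.]
10 [385. 456.]
20 [385. 440.]
25 [386. 432.]
30 [386. 424.]
35 [386. 416.]
40 [386. 408.]
```

```bash
python3 - <<'E'
from h import *
go(445.2,268.7,100,86.7)
E
```

```text
shift cm [12.    1.27  0.09] rv [ 2.000e-03 -1.521e+00 -1.000e-03] rows>=12.2 t=18.67
```

```bash
python3 -m inch '[2,0,0,0,-0.12,0, 4,0,0,0,-0.24,0, 6,0,0,0,-0.36,0, 8,0,0,0,-0.48,0, 10,0,0,0,-0.6,0, 12,0,0,0,-0.72,0, 12,0,0,0,-0.84,0, 12,0,0,0,-0.96,0]' -1
python3 - <<'E'
from h import *
st();go(445.2,268.7,105,86.7)
E
```

```text
time_s: 19.33
eef_pos: [444.4, 267.9, 112.7]
ee_rot: [-0.673, 0.674, -0.215, 0.213]
force: [0.4, -0.2, -0.0]
grip_width: 1.0
t 19.33 p [444.4 267.9 112.7] jaw 54.79 tilt [-0.002 -0.001 -1.   ] F [ 0.4 -0.2 -0. ] g 1.0 q6 -0.64
shift cm [0.02 0.77 0.11] rv [ 0.001 -0.557 -0.002] rows>=4.5 t=19.33
```

```bash
python3 -m inch '[0,0.7,0.1,0,-0.12,0, 0,0.7,0.1,0,-0.24,0, 0,0.7,0.1,0,-0.36,0, 0,0.7,0.1,0,-0.48,0, 0,0.7,0.1,0,-0.557,0, 0,0.7,0.1,0,-0.557,0, 0,0.7,0.1,0,-0.557,0]'
python3 - <<'E'
from h import *
st();im,c=snap("wrist","w19")
f=fit(blob(brass(im),(317,200),True),box_pts(92,64,0,20),c,(445.2,268.7,-.05));print(f)
overlay("w19",[xf(box_pts(92,64,0,20),f[0],f[1],np.radians(f[2]))],(200,80,440,260),3,"ov19")
go(f[0],f[1],-2,f[2]+90)
E
```

```text
time_s: 19.92
eef_pos: [445.0, 269.7, 105.9]
ee_rot: [-0.707, 0.707, -0.023, 0.022]
force: [-0.3, -0.1, -0.4]
grip_width: 0.998
t 19.92 p [445.  269.7 105.9] jaw 86.31 tilt [-0.002 -0.001 -1.   ] F [-0.3 -0.1 -0.4] g 0.998 q6 -1.19
(np.float64(445.3193271263456), np.float64(268.6120758821056), np.float64(-3.13067711091149), np.float64(0.9866108258934436))
shift cm [ 0.04 10.81 -0.11] rv [ 0.    -0.01  -0.001] rows>=2.6 t=19.97
```

View pics/w19.png

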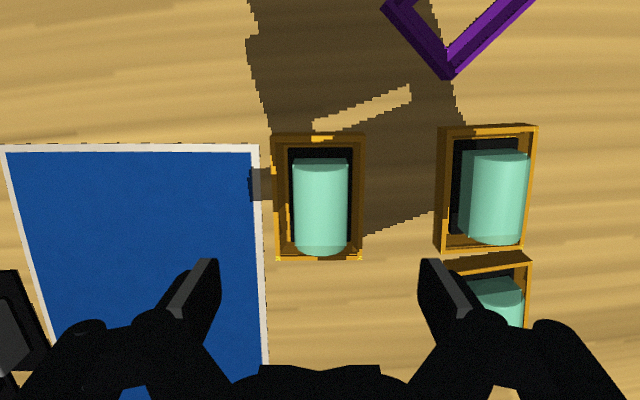

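View pics/ov19.png

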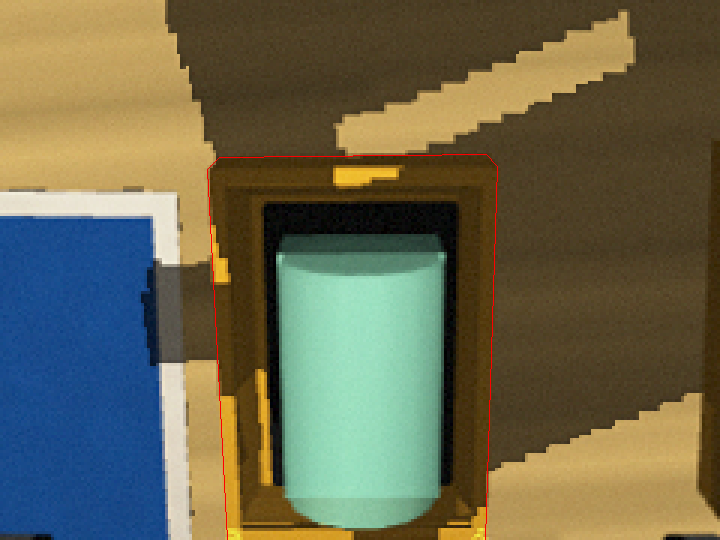

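```bash
python3 -m inch '[0,4,-0.1,0,-0.01,0, 0,7,-0.1,0,-0.01,0, 0,9,-0.1,0,-0.01,0, 0,10,-0.1,0,-0.01,0, 0.04,10.6,-0.1,0,-0.01,0, 0.04,10.7,-0.1,0,-0.01,0, 0.04,10.7,-0.1,0,-0.01,0]'
python3 - <<'E'
from h import *
st();im,c=snap("wrist","w20")
f=fit(blob(brass(im),(317,230),True),box_pts(92,64,0,20),c,(445.2,268.7,-.05));print(f)
E
```

```text
time_s: 20.55
eef_pos: [446.3, 269.0, 0.5]
ee_rot: [0.707, -0.707, 0.018, -0.019]
force: [-0.3, 0.8, 0.6]
grip_width: 1.001
t 20.55 p [446.3 269.    0.5] jaw 87.0 tilt [ 0.001  0.    -1.   ] F [-0.3  0.8  0.6] g 1.001 q6 -1.20
(np.float64(445.4906098568132), np.float64(268.8022640600809), np.float64(-3.1679945454119673), np.float64(0.988223363099232))
```

View pics/w20.png

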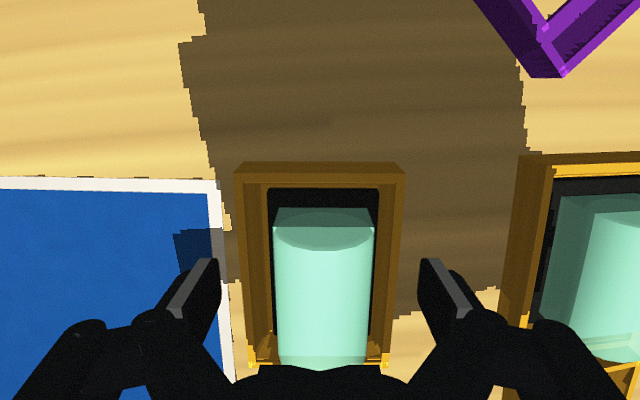

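```bash
python3 -m inch '[-0.08,0.2,0,0,0,0, -0.08,0.2,0,0,0,0, -0.08,0.2,0,0,0,0]'
python3 -m inch '[0,0,0,0,0,0, 0,0,0,0,0,0, 0,0,0,0,0,0, 0,0,0,0,0,0, 0,0,0,0,0,0, 0,0,0,0,0,0, 0,0,0,0,0,0]' 1 80
python3 - <<'E'
from h import *
st()
E
```

```text
time_s: 20.85
eef_pos: [445.1, 269.0, -1.7]
ee_rot: [0.707, -0.707, 0.018, -0.019]
force: [-0.3, 0.3, 0.1]
grip_width: 1.004
time_s: 21.43
eef_pos: [445.2, 269.0, -1.4]
ee_rot: [0.707, -0.707, 0.018, -0.019]
force: [-2.7, -1.3, 8.0]
grip_width: 0.728
t 21.43 p [445.2 269.   -1.4] jaw 87.03 tilt [ 0.001  0.    -1.   ] F [-2.7 -1.3  8. ] g 0.728 q6 -1.20
```

```bash
python3 -m inch '[0,-2,0,0,0,0, 0,-5,0,0,0,0, 0,-7,0,0,0,0, 0,-7,0,0,0,0, 0,-7,0,0,0,0]'
python3 - <<'E'
from h import *
st();go(440,-20,68,88);snap("wrist","w21")
E
```

```text
time_s: 21.85
eef_pos: [445.1, 268.9, 68.1]
ee_rot: [0.707, -0.707, 0.018, -0.019]
force: [-0.2, -0.3, -3.0]
grip_width: 0.729
t 21.85 p [445.1 268.9  68.1] jaw 87.03 tilt [ 0.001  0.    -1.   ] F [-0.2 -0.3 -3. ] g 0.729 q6 -1.20
shift cm [  0.99  -0.   -28.88] rv [-0.    -0.017  0.001] rows>=6.9 t=21.85
```

View pics/w21.png

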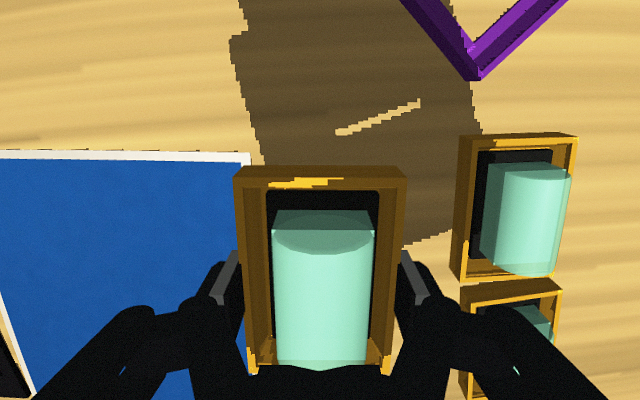

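```bash
python3 -m inch '[1,0,-4,0,0,0, 2,0,-8,0,0,0, 3.2,0,-12,0,0,0, 4.4,0,-16,0,0,0, 5.6,-0.5,-20,0,0,0, 6.8,-1,-24,0,0,0, 8,-1,-28,0,0,0, 9.2,-1,-31.8,0,0,0]'
python3 -m inch '[1,0,-3.5,0,0,0, 2,0,-6,0,0,0, 2,0,-6,0,0,0, 2,0,-6,0,0,0]'
python3 - <<'E'
from h import *
st();im,c=snap("wrist","w22");snap("side","d22",(220,130,470,340),3)
E
```

```text
time_s: 22.57
eef_pos: [519.7, -55.5, 76.5]
ee_rot: [0.707, -0.707, 0.019, -0.018]
force: [0.9, 1.2, -1.8]
grip_width: 0.726
time_s: 22.9
eef_pos: [536.5, -115.2, 76.0]
ee_rot: [0.707, -0.706, 0.02, -0.018]
force: [-0.9, 0.8, -1.3]
grip_width: 0.725
t 22.90 p [ 536.5 -115.2   76. ] jaw 86.9 tilt [-0.003  0.001 -1.   ] F [-0.9  0.8 -1.3] g 0.725 q6 -1.94
```

View pics/w22.png

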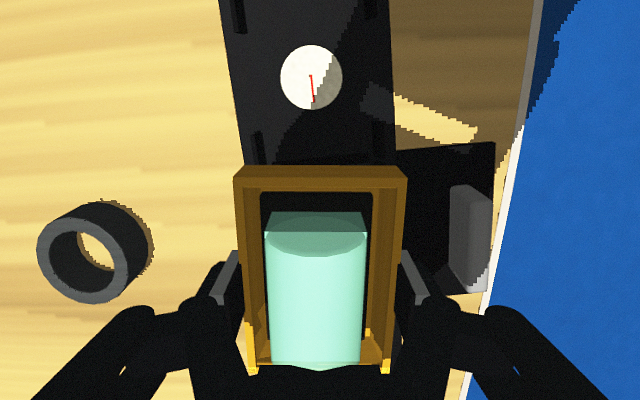

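View pics/d22_z.png

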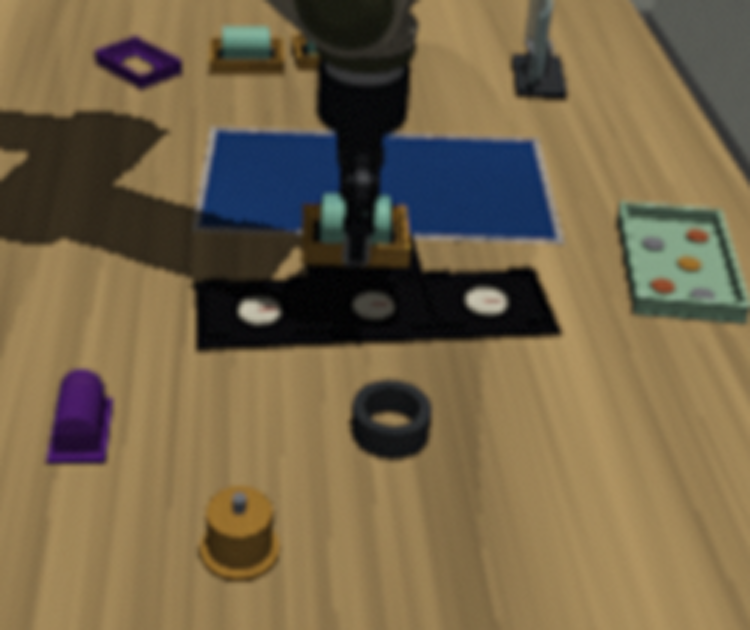

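```bash
cat >> h.py <<'E'
def dials(im,c,z=6,amin=60,vmin=85):
    h=cv2.cvtColor(im,cv2.COLOR_RGB2HSV);m=((h[...,1]<70)&(h[...,2]>vmin)).astype(np.uint8)
    m=cv2.morphologyEx(m,cv2.MORPH_CLOSE,np.ones((3,3)))
    out=[]
    for ct in cv2.findContours(m,cv2.RETR_EXTERNAL,cv2.CHAIN_APPROX_NONE)[0]:
        if cv2.contourArea(ct)<amin or len(ct)<8: continue
        hull=cv2.convexHull(ct)
        P=pix2w(hull.reshape(-1,2),c,z)[:,:2].astype(np.float32)
        (x,y),(a,b),_=cv2.fitEllipse(pix2w(ct.reshape(-1,2),c,z)[:,:2].astype(np.float32))
        (X,Y),r=cv2.minEnclosingCircle(P)
        out.append(np.round([x,y,a,b,X,Y,r,*ct.reshape(-1,2).mean(0)],1))
    return out
E
python3 - <<'E'
from h import *
im,c=load("w22")
for o in dials(im,c): print(o.tolist())
d,dc=load("d1")
print("side")
for o in dials(d,dc,amin=20): print(o.tolist())
print("scene")
d,dc=load("s1")
for o in dials(d,dc,amin=20): print(o.tolist())
# left edge
h=cv2.cvtColor(im,cv2.COLOR_RGB2HSV)[...,2].astype(float)
pts=[]
for r in range(5,160,5):
    row=h[r,180:300]; k=np.where(row<75)[0]
    if len(k): pts.append((180+k[0]-.5,r))
P=pix2w(pts,c,6)
vx=np.polyfit(P[:,0],P[:,1],1);print("left edge yaw",np.degrees(np.arctan(vx[0])),"y at 458",np.polyval(vx,458),np.round(P[::6,:2],1).tolist())
E
```

```text
[698.8, -2.9, 6.3, 40.9, 698.8, -3.0, 16.0, 465.0, 385.3]
[620.6, -124.4, 64.5, 126.0, 618.4, -122.8, 58.4, 313.8, 312.0]
[569.0, -289.9, 69.1, 69.2, 569.0, -289.9, 35.2, 81.4, 260.6]
[454.2, -115.7, 36.2, 36.5, 454.1, -115.7, 18.5, 310.6, 76.9]
[526.0, 6.8, 18.6, 193.7, 521.4, 11.2, 106.6, 509.2, 166.2]
side
[566.8, -375.9, 40.2, 71.3, 567.9, -374.1, 33.2, 361.5, 302.4]
[432.0, -231.3, 29.4, 65.4, 432.2, -233.7, 32.7, 299.8, 261.6]
[453.4, -112.7, 37.3, 38.9, 453.3, -112.7, 20.7, 306.2, 232.9]
[557.4, -107.1, 38.3, 40.4, 558.6, -107.4, 21.3, 344.2, 231.3]
[661.8, -102.2, 37.5, 39.2, 662.0, -101.9, 20.9, 381.7, 229.8]
[-41.0, -65.4, 71.7, 170.1, -37.9, -46.1, 93.8, 124.9, 224.5]
[560.2, 31.8, 11.5, 98.0, 559.5, 31.8, 29.6, 340.7, 203.0]
[862.9, -35.0, 121.1, 212.0, 862.4, -39.2, 106.5, 446.5, 219.1]
[578.3, 103.9, 229.8, 458.5, 578.4, 104.8, 207.6, 345.2, 190.2]
[558.8, 322.1, 62.8, 77.8, 559.3, 325.5, 41.0, 333.4, 156.8]
[-125.3, 331.6, 26.3, 92.1, -128.4, 334.7, 43.6, 139.0, 157.0]
[-244.9, 345.3, 36.9, 42.6, -247.2, 346.4, 23.8, 105.1, 155.5]
[835.2, 495.1, 28.3, 296.3, 847.9, 516
[... 1681 characters left out ...]
9, 479.9, 619.4, 250.8]
[290.4, -991.5, 95.5, 257.3, 293.0, -1007.2, 127.9, 83.7, 129.5]
[10.1, -95.5, 24.8, 115.8, 7.7, -95.4, 60.4, 326.6, 113.4]
[223.0, -1113.5, 121.0, 345.3, 216.6, -1112.9, 178.4, 72.9, 110.9]
[-144.6, 13.0, 69.3, 288.8, -159.0, 18.8, 151.9, 364.4, 93.9]
[-327.4, 79.3, 41.1, 78.6, -313.8, 80.8, 42.8, 386.6, 68.8]
[-339.1, -358.6, 56.4, 236.6, -338.1, -359.2, 123.5, 288.1, 53.7]
[-238.9, -1138.4, 215.7, 563.6, -251.8, -1135.5, 251.2, 124.1, 47.4]
[-642.6, -982.8, 137.8, 366.3, -635.8, -950.9, 177.8, 197.5, 4.4]
left edge yaw 2.793543463773592 y at 458 -162.9646282070137 [[411.1, -165.4], [427.4, -164.4], [444.0, -164.0], [461.4, -162.5], [479.3, -162.2], [498.1, -161.3]]
```

```bash
python3 - <<'E'
from h import *
im,c=load("w22")
f=fit(blob(brass(im),(317,250),True),box_pts(92,64,0,20),c,(536,-115,-.05),77);print(f)
p,_,_=pose();print(p)
im,c=load("w21")
f=fit(blob(brass(im),(317,250),True),box_pts(92,64,0,20),c,(445,269,-.05),69);print(f)
go(454.2,-115.5,60,92.8)
E
```

```text
(np.float64(536.829441222964), np.float64(-115.22550396753903), np.float64(-3.250414005052532), np.float64(0.9830486160350727))
[ 536.37603232 -113.45537746   76.53610031]
(np.float64(445.68502527858135), np.float64(268.97268886299383), np.float64(-3.1661947373733876), np.float64(0.9810208523749847))
shift cm [-8.19  1.67 -0.63] rv [-0.001 -0.1   -0.002] rows>=2.0 t=23.00
```

```bash
python3 -m inch '[-4,0.5,-0.3,0,-0.1,0, -8.2,1.2,-0.6,0,-0.1,0, -8.2,2.4,-0.6,0,-0.1,0, -8.2,3.2,-0.6,0,-0.1,0, -8.2,3.7,-0.6,0,-0.1,0, -8.2,3.7,-0.6,0,-0.1,0, -8.2,3.7,-0.6,0,-0.1,0]'
python3 - <<'E'
from h import *
st();im,c=snap("wrist","w23")
p,_,_=pose()
f=fit(blob(brass(im),(317,250),True),box_pts(92,64,0,20),c,(p[0],p[1],.05),p[2]+1.4);print(f,p)
y=np.radians(2.8)
overlay("w23",[xf(box_pts(325,96,6,6.1),558.1,-110.4,y),xf(box_pts(95,67,6,6.1),454.2,-115.5,y),xf(box_pts(101,73,16,16.1),454.2,-115.5,y)],(160,100,480,340),2.5,"ov23")
go(p[0]+454.2-f[0],p[1]-115.5-f[1],4.6,92.8)
E
```

```text
time_s: 23.58
eef_pos: [455.9, -116.0, 40.8]
ee_rot: [-0.707, 0.707, 0.018, -0.017]
force: [-0.0, -0.5, -1.3]
grip_width: 0.724
t 23.58 p [ 455.9 -116.    40.8] jaw 92.82 tilt [ 0. -0. -1.] F [-0.  -0.5 -1.3] g 0.724 q6 -2.12
(np.float64(456.24714383484303), np.float64(-116.1409359403145), np.float64(2.7419583452016534), np.float64(0.9867164526195763)) [ 455.92410616 -116.11798226   41.05727425]
shift cm [-0.2   3.65  0.08] rv [0.    0.    0.001] rows>=0.9 t=23.63
```

View pics/ov23.png

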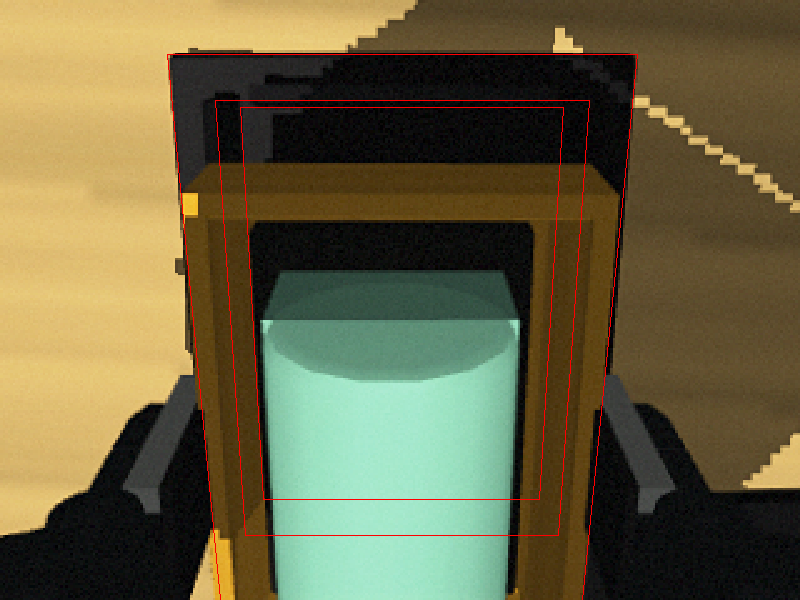

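```bash
python3 -m inch '[-0.2,1,0.08,0,0,0, -0.2,2,0.08,0,0,0, -0.2,2.8,0.08,0,0,0, -0.2,3.4,0.08,0,0,0, -0.2,3.65,0.08,0,0,0, -0.2,3.65,0.08,0,0,0, -0.2,3.65,0.08,0,0,0]'
python3 - <<'E'
from h import *
st()
E
```

```text
time_s: 24.22
eef_pos: [452.9, -115.4, 4.6]
ee_rot: [0.707, -0.707, -0.017, 0.017]
force: [-4.3, 1.5, 6.4]
grip_width: 0.727
t 24.22 p [ 452.9 -115.4    4.6] jaw 92.77 tilt [-0.001  0.    -1.   ] F [-4.3  1.5  6.4] g 0.727 q6 -2.12
```

```bash
python3 -m inch '[0,0,0,0,0,0, 0,0,0,0,0,0, 0,0,0,0,0,0, 0,-2,0,0,0,0, 0,-5,0,0,0,0, 0,-9,0,0,0,0, 0,-9,0,0,0,0, 0,-9,0,0,0,0]' -1
python3 - <<'E'
from h import *
st();im,c=snap("wrist","w24")
f=fit(blob(brass(im),(317,220),True),box_pts(92,64,0,20),c,(454,-115,.05),6);print(f)
y=np.radians(2.8)
overlay("w24",[xf(box_pts(325,96,6,6.1),558.1,-110.4,y),xf(box_pts(92,64,6,26),454.2,-115.5,y)],(160,60,480,300),2.5,"ov24")
go(446.7,388.7,100,89.6)
E
```

```text
time_s: 24.88
eef_pos: [454.0, -116.0, 95.8]
ee_rot: [-0.706, 0.708, 0.018, -0.016]
force: [-0.8, 0.5, -0.8]
grip_width: 0.999
t 24.88 p [ 454.  -116.    95.8] jaw 92.77 tilt [ 0.004 -0.002 -1.   ] F [-0.8  0.5 -0.8] g 0.999 q6 -2.12
(np.float64(453.3983346642304), np.float64(-115.48278510496559), np.float64(2.7216266519613894), np.float64(0.9758641103875404))
shift cm [ 1.79 -0.59 50.4 ] rv [0.001 0.055 0.001] rows>=12.1 t=24.93
```

View pics/ov24.png

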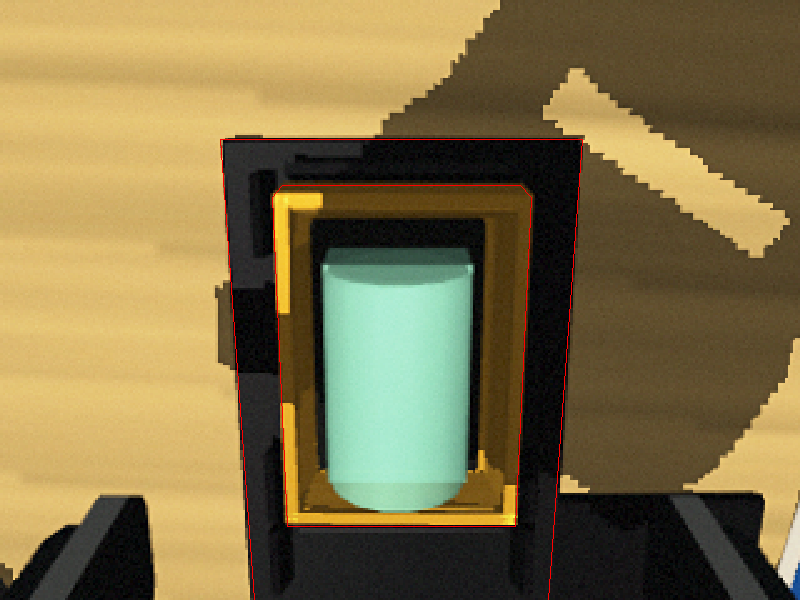

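```bash
python3 -m inch '[0.1,0,4,0,0,0, 0.3,0,8,0,0,0, 0.4,0,12,0,0,0, 0.5,0,16,0,0,0, 0.7,0,20,0,0,0, 0.9,0,24,0,0,0, 1.1,0,28,0,0.03,0, 1.2,0,32,0,0.055,0]'
python3 -m inch '[0.1,0,4,0,0,0, 0.3,0,8,0,0,0, 0.4,0,12,0,0,0, 0.5,0,16,0,0,0, 0.6,0,18.4,0,0,0, 0.6,0,18.4,0,0,0, 0.6,0,18.4,0,0,0]'
python3 - <<'E'
from h import *
st();im,c=snap("wrist","w25")
f=fit(blob(brass(im),(317,200),True),box_pts(92,64,0,20),c,(446.7,388.7,0));print(f)
overlay("w25",[xf(box_pts(92,64,0,20),f[0],f[1],np.radians(f[2]))],(160,60,480,300),2.5,"ov25")
go(f[0],f[1],-1.7,f[2]+90)
E
```

```text
time_s: 25.6
eef_pos: [448.5, 206.6, 92.8]
ee_rot: [-0.707, 0.707, -0.004, 0.002]
force: [0.3, -1.5, 0.6]
grip_width: 0.999
time_s: 26.18
eef_pos: [455.8, 389.1, 92.2]
ee_rot: [-0.707, 0.708, -0.003, 0.001]
force: [0.6, -0.3, -0.6]
grip_width: 0.997
t 26.18 p [455.8 389.1  92.2] jaw 89.72 tilt [-0.003 -0.002 -1.   ] F [ 0.6 -0.3 -0.6] g 0.997 q6 -1.05
(np.float64(446.8840632254462), np.float64(389.049572382633), np.float64(-0.33348330609251453), np.float64(0.9859297773820942))
shift cm [-0.9   9.43  0.1 ] rv [ 0.002 -0.    -0.003] rows>=2.3 t=26.23
```

View pics/ov25.png

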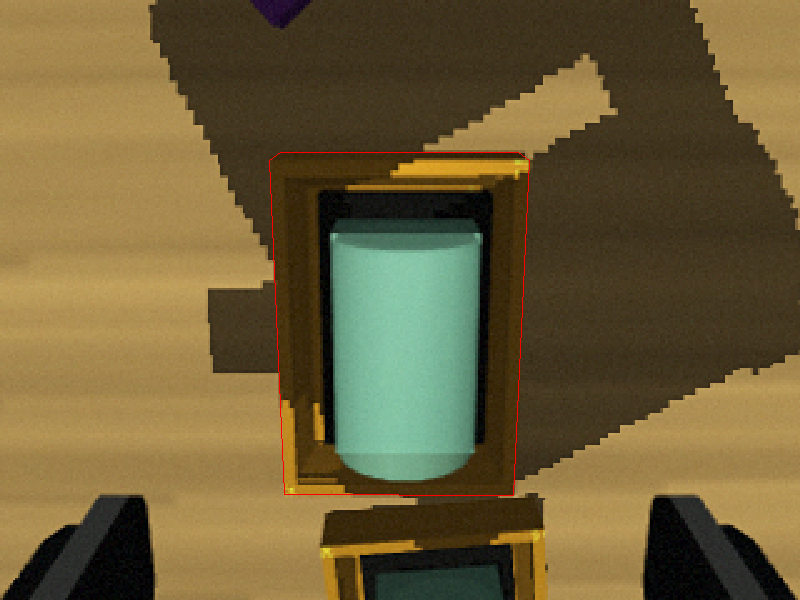

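```bash
python3 -m inch '[-0.9,2.5,0.1,0,0,0, -0.9,5.5,0.1,0,0,0, -0.9,7.5,0.1,0,0,0, -0.9,8.8,0.1,0,0,0, -0.9,9.4,0.1,0,0,0, -0.9,9.4,0.1,0,0,0, -0.9,9.4,0.1,0,0,0]'
python3 - <<'E'
from h import *
st()
E
python3 -m inch '[0,0,0,0,0,0, 0,0,0,0,0,0, 0,0,0,0,0,0, 0,0,0,0,0,0, 0,0,0,0,0,0, 0,0,0,0,0,0, 0,0,0,0,0,0]' 1 80
python3 -m inch '[0,-2,0,0,0,0, 0,-5,0,0,0,0, 0,-7.7,0,0,0,0, 0,-7.7,0,0,0,0, 0,-7.7,0,0,0,0]'
python3 - <<'E'
from h import *
st();im,c=snap("wrist","w26");p,_,_=pose()
f=fit(blob(brass(im),(317,250),True),box_pts(92,64,0,20),c,(p[0],p[1],0),p[2]+1.7);print(f,p)
go(558.1,-110.4,70,92.8)
E
```

```text
time_s: 26.82
eef_pos: [448.4, 389.6, 1.0]
ee_rot: [0.707, -0.707, 0.002, -0.003]
force: [0.3, 0.0, 0.5]
grip_width: 0.997
t 26.82 p [448.4 389.6   1. ] jaw 89.58 tilt [ 0.001  0.    -1.   ] F [0.3 0.  0.5] g 0.997 q6 -1.05
time_s: 27.4
eef_pos: [448.7, 390.2, 2.1]
ee_rot: [0.708, -0.707, 0.001, -0.003]
force: [-0.6, -0.4, 7.0]
grip_width: 0.728
time_s: 27.82
eef_pos: [448.4, 390.1, 79.0]
ee_rot: [0.708, -0.707, 0.001, -0.003]
force: [0.0, -0.1, -1.6]
grip_width: 0.724
t 27.82 p [448.4 390.1  79. ] jaw 89.62 tilt [ 0.003  0.002 -1.   ] F [ 0.  -0.1 -1.6] g 0.724 q6 -1.05
(np.float64(446.2983813249744), np.float64(390.0109553591783), np.float64(-0.39665901279733207), np.float64(0.9811405299182624)) [447.65019126 389.66358017  77.35304282]
shift cm [ 11.38   0.73 -49.93] rv [-0.    -0.056  0.   ] rows>=12.3 t=27.87
```

View pics/w26.png

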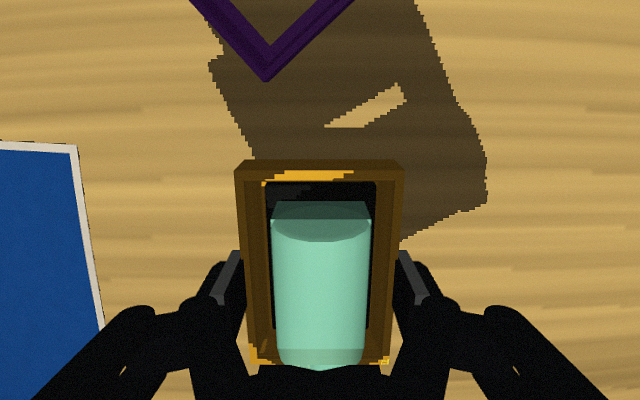

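```bash
python3 -m inch '[0.5,0,-3.5,0,0,0, 1.3,0,-7.5,0,0,0, 2.2,0,-11.5,0,0,0, 3.1,0,-15.5,0,0,0, 4,0,-19.5,0,0,0, 4.9,0,-23.5,0,0,0, 5.8,0,-27.5,0,-0.03,0, 6.7,0,-31.5,0,-0.056,0]'
python3 -m inch '[1,0,-4,0,0,0, 2,0,-8,0,0,0, 3,0,-12,0,0,0, 4,0,-16,0,0,0, 5,0,-18.2,0,0,0, 5,0,-18.2,0,0,0, 5,0,-18.2,0,0,0]'
python3 - <<'E'
from h import *
st();im,c=snap("wrist","w27")
y=np.radians(2.8)
overlay("w27",[xf(box_pts(325,96,6,6.1),558.1,-110.4,y),xf(box_pts(92,64,6,26),454.2,-115.5,y),xf(box_pts(95,67,6,6.1),558.1,-110.4,y)],(160,0,480,240),2.5,"ov27")
go(558.1,-110.4,35,92.8)
E
```

```text
time_s: 28.53
eef_pos: [511.9, 72.4, 76.1]
ee_rot: [0.707, -0.707, -0.017, 0.019]
force: [0.7, 0.9, -1.4]
grip_width: 0.723
time_s: 29.12
eef_pos: [570.9, -105.8, 75.7]
ee_rot: [0.707, -0.706, -0.016, 0.018]
force: [-0.7, 0.4, -1.6]
grip_width: 0.721
t 29.12 p [ 570.9 -105.8   75.7] jaw 92.7 tilt [-0.002  0.001 -1.   ] F [-0.7  0.4 -1.6] g 0.721 q6 -2.00
shift cm [-1.27  4.09 -0.52] rv [-0.001 -0.    -0.003] rows>=1.0 t=29.17
```

View pics/ov27.png

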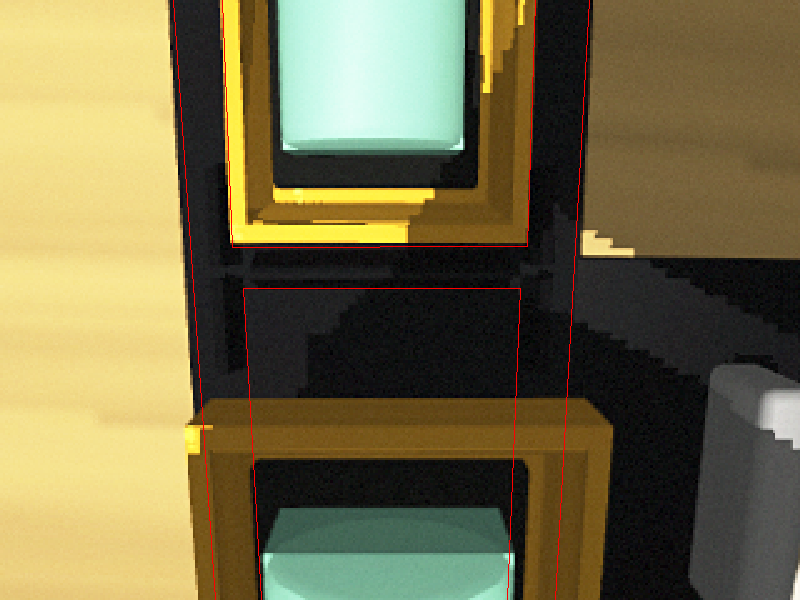

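```bash
python3 -m inch '[-1.3,1,-0.5,0,0,0, -1.3,2.5,-0.5,0,0,0, -1.3,3.6,-0.5,0,0,0, -1.3,3.6,-0.5,0,0,0, -1.3,3.6,-0.5,0,0,0]'
python3 - <<'E'
from h import *
st();im,c=snap("wrist","w28")
p,_,_=pose()
f=fit(blob(brass(im),(317,250),True),box_pts(92,64,0,20),c,(p[0],p[1],.05),p[2]-2);print(f,p)
y=np.radians(2.8)
overlay("w28",[xf(box_pts(325,96,6,6.1),558.1,-110.4,y),xf(box_pts(92,64,6,26),454.2,-115.5,y),xf(box_pts(95,67,6,6.1),558.1,-110.4,y)],(160,0,480,240),2.5,"ov28")
go(p[0]+558.1-f[0],p[1]-110.4-f[1],8,92.8)
E
```

```text
time_s: 29.58
eef_pos: [558.6, -109.7, 40.9]
ee_rot: [0.707, -0.707, -0.017, 0.018]
force: [-0.2, -0.0, -0.8]
grip_width: 0.726
t 29.58 p [ 558.6 -109.7   40.9] jaw 92.88 tilt [-0.001  0.001 -1.   ] F [-0.2 -0.  -0.8] g 0.726 q6 -2.02
(np.float64(556.8393229724545), np.float64(-109.99132489589076), np.float64(2.866122577300892), np.float64(0.9937276506390513)) [ 559.05564022 -110.07615345   41.54318984]
shift cm [ 0.12  3.35 -0.05] rv [-0.     0.001  0.   ] rows>=0.8 t=29.63
```

View pics/ov28.png

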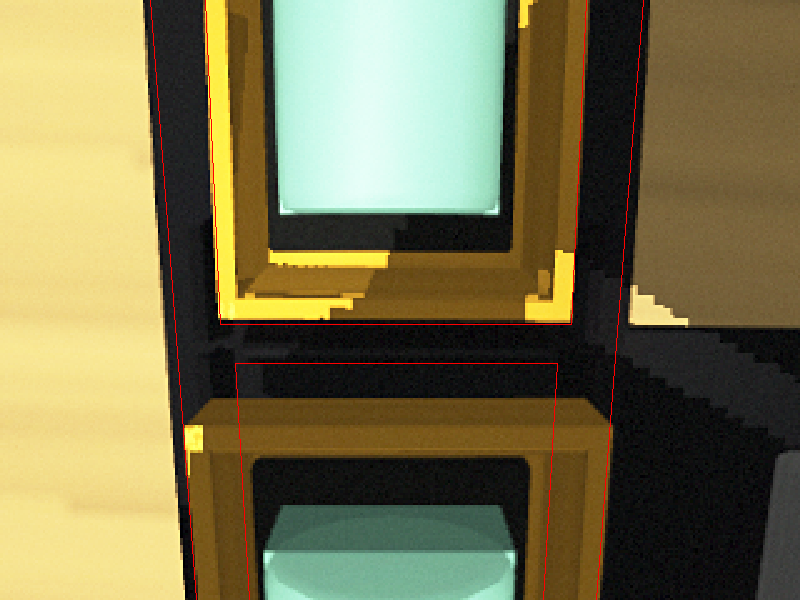

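```bash
python3 -m inch '[0.12,1,-0.05,0,0,0, 0.12,1.9,-0.05,0,0,0, 0.12,2.6,-0.05,0,0,0, 0.12,3.1,-0.05,0,0,0, 0.12,3.35,-0.05,0,0,0, 0.12,3.35,-0.05,0,0,0, 0.12,3.35,-0.05,0,0,0]'
python3 - <<'E'
from h import *
st()
E
```

```text
time_s: 30.22
eef_pos: [559.9, -111.0, 8.1]
ee_rot: [0.707, -0.707, -0.017, 0.018]
force: [-3.2, 0.6, 5.8]
grip_width: 0.729
t 30.22 p [ 559.9 -111.     8.1] jaw 92.82 tilt [-0.001  0.    -1.   ] F [-3.2  0.6  5.8] g 0.729 q6 -2.02
```

```bash
python3 -m inch '[0,0,0,0,0,0, 0,0,0,0,0,0, 0,0,0,0,0,0, 0,-2,0,0,0,0, 0,-5,0,0,0,0, 0,-9,0,0,0,0, 0,-9,0,0,0,0, 0,-9,0,0,0,0]' -1
python3 - <<'E'
from h import *
st();im,c=snap("wrist","w29")
f=fit(blob(brass(im),(317,220),True),box_pts(92,64,0,20),c,(558,-110.4,.05),6);print(f)
y=np.radians(2.8)
overlay("w29",[xf(box_pts(325,96,6,6.1),558.1,-110.4,y),xf(box_pts(92,64,6,26),558.1,-110.4,y),xf(box_pts(92,64,6,26),454.2,-115.5,y)],(160,0,480,240),2.5,"ov29")
go(552,401.6,100,94.9)
E
```

```text
time_s: 30.88
eef_pos: [561.1, -111.5, 99.8]
ee_rot: [-0.706, 0.708, 0.019, -0.016]
force: [-0.3, 0.4, -1.3]
grip_width: 0.998
t 30.88 p [ 561.1 -111.5   99.8] jaw 92.82 tilt [ 0.004 -0.002 -1.   ] F [-0.3  0.4 -1.3] g 0.998 q6 -2.02
(np.float64(558.4806550486578), np.float64(-111.27638357095816), np.float64(2.9730278843448836), np.float64(0.9802758103100521))
shift cm [ 1.71 -0.22 51.26] rv [ 0.    -0.036  0.001] rows>=12.3 t=30.93
```

View pics/ov29.png

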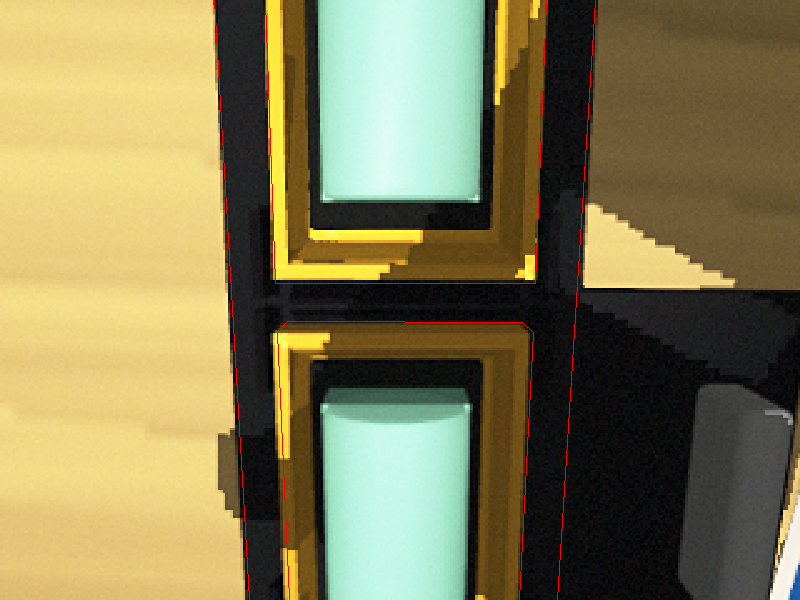

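Second bezel home. Now the third.

```bash
python3 -m inch '[0.1,0,4,0,0,0, 0.1,0,8,0,0,0, 0,0,12,0,0,0, -0.2,0,16,0,0,0, -0.5,0,20,0,0,0, -0.8,0,24,0,-0.01,0, -1,0,28,0,-0.02,0, -1,0,32,0,-0.036,0]'
python3 -m inch '[0,0,4,0,0,0, 0,0,8,0,0,0, 0,0,12,0,0,0, 0,0,16,0,0,0, 0,0,19.2,0,0,0, 0,0,19.2,0,0,0, 0,0,19.2,0,0,0]'
python3 - <<'E'
from h import *
st();im,c=snap("wrist","w30")
f=fit(blob(brass(im),(317,200),True),box_pts(92,64,0,20),c,(552,402,0.08));print(f)
overlay("w30",[xf(box_pts(92,64,0,20),f[0],f[1],np.radians(f[2]))],(160,60,480,300),2.5,"ov30")
go(f[0],f[1],-1,f[2]+90)
E
```

```text
time_s: 31.6
eef_pos: [532.9, 209.8, 96.3]
ee_rot: [-0.706, 0.707, 0.029, -0.031]
force: [0.7, -0.1, 0.5]
grip_width: 0.998
time_s: 32.18
eef_pos: [516.7, 400.4, 95.7]
ee_rot: [-0.706, 0.707, 0.03, -0.032]
force: [-0.6, 0.7, 0.1]
grip_width: 1.006
t 32.18 p [516.7 400.4  95.7] jaw 95.03 tilt [-0.002 -0.001 -1.   ] F [-0.6  0.7  0.1] g 1.006 q6 -1.18
(np.float64(552.3835098586139), np.float64(401.85536586052604), np.float64(4.685177599859687), np.float64(0.9895518910101826))
shift cm [ 3.55  9.69 -0.02] rv [ 0.001  0.004 -0.003] rows>=2.5 t=32.23
```

View pics/ov30.png

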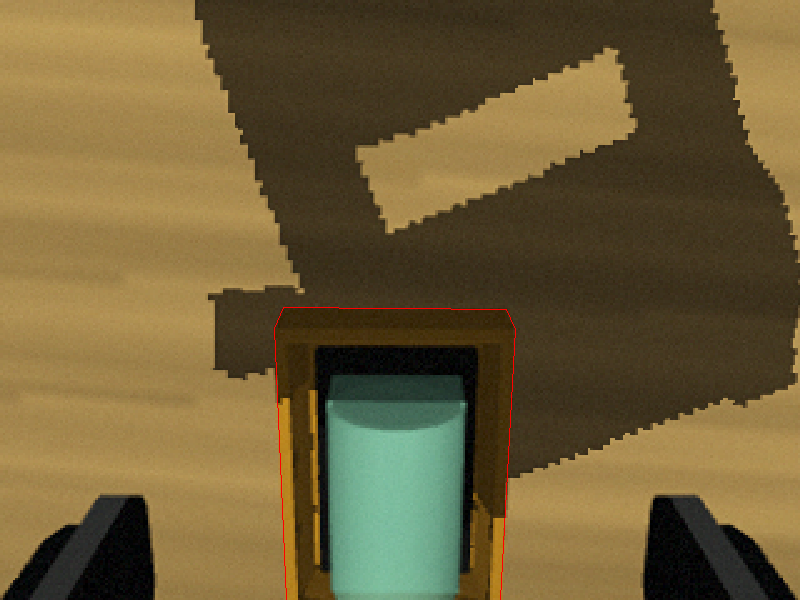

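```bash
python3 -m inch '[2,0,0,0,0,0, 3.6,1,0,0,0,0, 3.6,2,0,0,0,0, 3.6,2,0,0,0,0, 3.6,2,0,0,0,0]'
python3 - <<'E'
from h import *
st();im,c=snap("wrist","w31")
f=fit(blob(brass(im),(317,220),True),box_pts(92,64,0,20),c,(552,402,0.08));print(f)
go(f[0],f[1],-1,f[2]+90)
E
```

```text
time_s: 32.65
eef_pos: [553.2, 401.2, 76.7]
ee_rot: [-0.706, 0.707, 0.029, -0.031]
force: [0.8, 1.0, 0.7]
grip_width: 1.003
t 32.65 p [553.2 401.2  76.7] jaw 94.82 tilt [-0.003 -0.001 -1.   ] F [0.8 1.  0.7] g 1.003 q6 -1.20
(np.float64(552.3009282526282), np.float64(401.7449361706466), np.float64(4.83553002437942), np.float64(0.9926042152227476))
shift cm [-0.1   7.86  0.01] rv [ 0.     0.    -0.001] rows>=1.9 t=32.70
```

```bash
python3 -m inch '[-0.1,2.5,0,0,0,0, -0.1,5,0,0,0,0, -0.1,6.7,0,0,0,0, -0.1,7.5,0,0,0,0, -0.1,7.8,0,0,0,0, -0.1,7.8,0,0,0,0]'
python3 - <<'E'
from h import *
st()
E
python3 -m inch '[0,0,0,0,0,0, 0,0,0,0,0,0, 0,0,0,0,0,0, 0,0,0,0,0,0, 0,0,0,0,0,0, 0,0,0,0,0,0, 0,0,0,0,0,0]' 1 80
python3 -m inch '[0,-2,0,0,0,0, 0,-5,0,0,0,0, 0,-7.7,0,0,0,0, 0,-7.7,0,0,0,0, 0,-7.7,0,0,0,0]'
python3 - <<'E'
from h import *
st();im,c=snap("wrist","w32");p,_,_=pose()
go(670,-105.3,76,92.8)
E
```

```text
time_s: 33.2
eef_pos: [552.8, 402.4, 0.3]
ee_rot: [0.707, -0.706, -0.03, 0.03]
force: [0.0, 0.2, 1.3]
grip_width: 1.004
t 33.20 p [5.528e+02 4.024e+02 3.000e-01] jaw 94.89 tilt [ 0.  0. -1.] F [0.  0.2 1.3] g 1.004 q6 -1.20
time_s: 33.78
eef_pos: [553.8, 402.9, 2.0]
ee_rot: [0.707, -0.706, -0.031, 0.029]
force: [-1.1, -0.1, 6.8]
grip_width: 0.724
time_s: 34.2
eef_pos: [553.5, 402.7, 78.7]
ee_rot: [0.707, -0.706, -0.031, 0.029]
force: [0.4, -0.4, -1.2]
grip_width: 0.724
t 34.20 p [553.5 402.7  78.7] jaw 94.89 tilt [ 0.003  0.002 -1.   ] F [ 0.4 -0.4 -1.2] g 0.724 q6 -1.20
shift cm [  7.37   0.08 -51.57] rv [ 0.     0.036 -0.   ] rows>=12.5 t=34.25
```

View pics/w32.png

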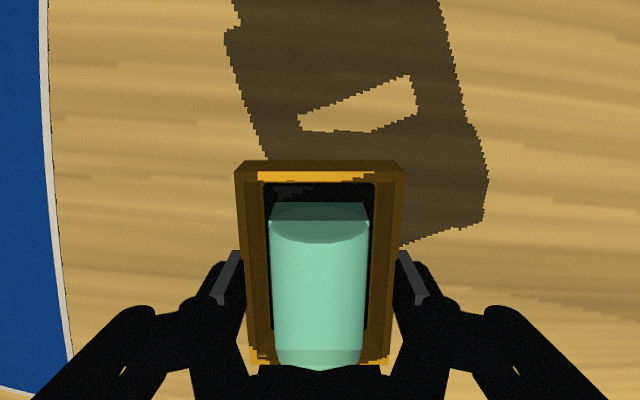

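```bash
python3 -m inch '[0.4,0,-3.5,0,0,0, 1,0,-7.5,0,0,0, 1.6,0,-11.5,0,0,0, 2.2,0,-15.5,0,0,0, 2.8,0,-19.5,0,0,0, 3.4,0,-23.5,0,0.01,0, 4,0,-27.5,0,0.02,0, 4.6,0,-31.5,0,0.036,0]'
python3 -m inch '[0.5,0,-4,0,0,0, 1,0,-8,0,0,0, 1.5,0,-12,0,0,0, 2.2,0,-16,0,0,0, 2.8,0,-19.5,0,0,0, 2.8,0,-19.5,0,0,0, 2.8,0,-19.5,0,0,0]'
python3 - <<'E'
from h import *
st();im,c=snap("wrist","w33")
y=np.radians(2.8)
overlay("w33",[xf(box_pts(325,96,6,6.1),558.1,-110.4,y),xf(box_pts(92,64,6,26),558.1,-110.4,y),xf(box_pts(95,67,6,6.1),661.9,-105.3,y)],(160,0,480,240),2.5,"ov33")
go(661.9,-105.3,38,92.8)
E
```

```text
time_s: 34.92
eef_pos: [624.8, 90.4, 75.2]
ee_rot: [0.707, -0.707, -0.016, 0.018]
force: [0.6, 0.8, -1.2]
grip_width: 0.723
time_s: 35.5
eef_pos: [662.3, -102.8, 74.8]
ee_rot: [0.707, -0.707, -0.015, 0.017]
force: [0.4, -0.1, -1.9]
grip_width: 0.725
t 35.50 p [ 662.3 -102.8   74.8] jaw 92.65 tilt [-0.003  0.001 -1.   ] F [ 0.4 -0.1 -1.9] g 0.725 q6 -1.95
shift cm [-0.04  3.71 -0.42] rv [-0.001 -0.001 -0.003] rows>=0.9 t=35.55
```

View pics/ov33.png

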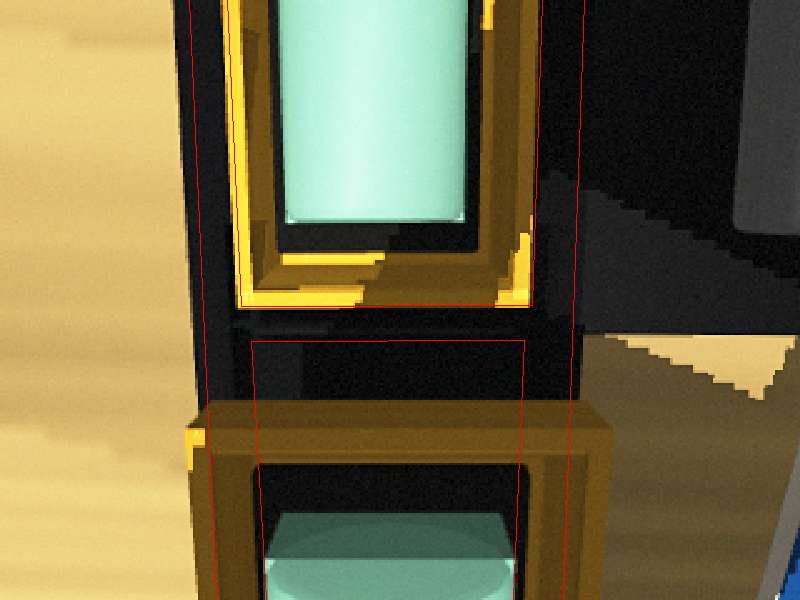

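```bash
python3 -m inch '[0,1,-0.4,0,0,0, 0,2.3,-0.4,0,0,0, 0,3.3,-0.4,0,0,0, 0,3.3,-0.4,0,0,0, 0,3.3,-0.4,0,0,0]'
python3 - <<'E'
from h import *
st();im,c=snap("wrist","w34")
p,_,_=pose()
f=fit(blob(brass(im),(317,250),True),box_pts(92,64,0,20),c,(p[0],p[1],.05),p[2]-2);print(f,p)
y=np.radians(2.8)
overlay("w34",[xf(box_pts(325,96,6,6.1),558.1,-110.4,y),xf(box_pts(92,64,6,26),558.1,-110.4,y),xf(box_pts(95,67,6,6.1),661.9,-105.3,y)],(160,0,480,240),2.5,"ov34")
go(p[0]+661.9-f[0],p[1]-105.3-f[1],8,92.8)
E
```

```text
time_s: 35.97
eef_pos: [662.7, -104.3, 42.5]
ee_rot: [0.707, -0.707, -0.017, 0.018]
force: [-0.2, -0.0, -1.2]
grip_width: 0.725
t 35.97 p [ 662.7 -104.3   42.5] jaw 92.86 tilt [-0.002  0.001 -1.   ] F [-0.2 -0.  -1.2] g 0.725 q6 -1.95
(np.float64(661.2840482227149), np.float64(-104.42263437404465), np.float64(2.8230631136033484), np.float64(0.9898719856177546)) [ 663.21358397 -104.56814548   43.54979206]
shift cm [ 0.06  3.55 -0.09] rv [-0.     0.001 -0.   ] rows>=0.9 t=36.02
```

View pics/ov34.png

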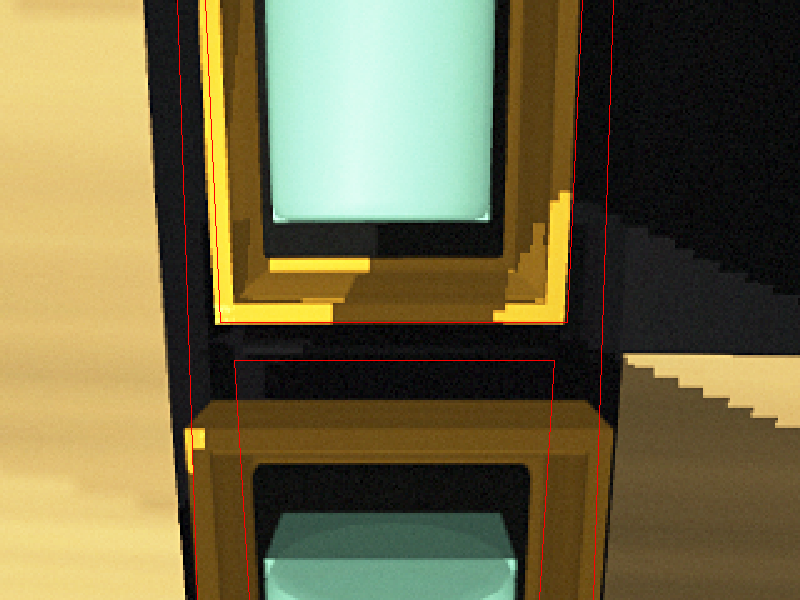

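```bash
python3 -m inch '[0.05,1,-0.12,0,0,0, 0.05,2,-0.12,0,0,0, 0.05,2.8,-0.12,0,0,0, 0.05,3.3,-0.12,0,0,0, 0.05,3.55,-0.12,0,0,0, 0.05,3.55,-0.12,0,0,0, 0.05,3.55,-0.12,0,0,0]'
python3 - <<'E'
from h import *
st()
E
```

```text
time_s: 36.6
eef_pos: [663.8, -106.2, 8.2]
ee_rot: [-0.707, 0.707, 0.017, -0.017]
force: [-0.1, -0.0, -1.8]
grip_width: 0.721
t 36.60 p [ 663.8 -106.2    8.2] jaw 92.82 tilt [ 0. -0. -1.] F [-0.1 -0.  -1.8] g 0.721 q6 -1.95
```

```bash
python3 -m inch '[0,0.08,0,0,0,0, 0,0.08,0,0,0,0, 0,0.08,0,0,0,0]'
python3 -m inch '[0,0,0,0,0,0, 0,0,0,0,0,0, 0,0,0,0,0,0, 0,-2,0,0,0,0, 0,-5,0,0,0,0, 0,-9,0,0,0,0, 0,-9,0,0,0,0, 0,-9,0,0,0,0]' -1
python3 - <<'E'
from h import *
st();im,c=snap("wrist","w35")
f=fit(blob(brass(im),(317,220),True),box_pts(92,64,0,20),c,(662,-105.4,.05),6);print(f)
y=np.radians(2.8)
overlay("w35",[xf(box_pts(92,64,6,26),661.9,-105.3,y),xf(box_pts(92,64,6,26),558.1,-110.4,y)],(160,0,480,240),2.5,"ov35")
snap("side","d35",(220,130,470,340),3);snap("scene","s35",(170,140,490,340),2.5)
E
```

```text
time_s: 36.85
eef_pos: [663.9, -106.2, 8.0]
ee_rot: [-0.707, 0.707, 0.018, -0.017]
force: [-3.2, 0.6, 6.6]
grip_width: 0.722
time_s: 37.52
eef_pos: [664.9, -106.6, 99.9]
ee_rot: [-0.706, 0.708, 0.019, -0.016]
force: [-0.4, 1.1, -0.9]
grip_width: 1.002
t 37.52 p [ 664.9 -106.6   99.9] jaw 92.82 tilt [ 0.005 -0.002 -1.   ] F [-0.4  1.1 -0.9] g 1.002 q6 -1.95
(np.float64(662.9165444794712), np.float64(-106.63326087002355), np.float64(2.615644177520592), np.float64(0.9752222086935346))
```

View pics/ov35.png

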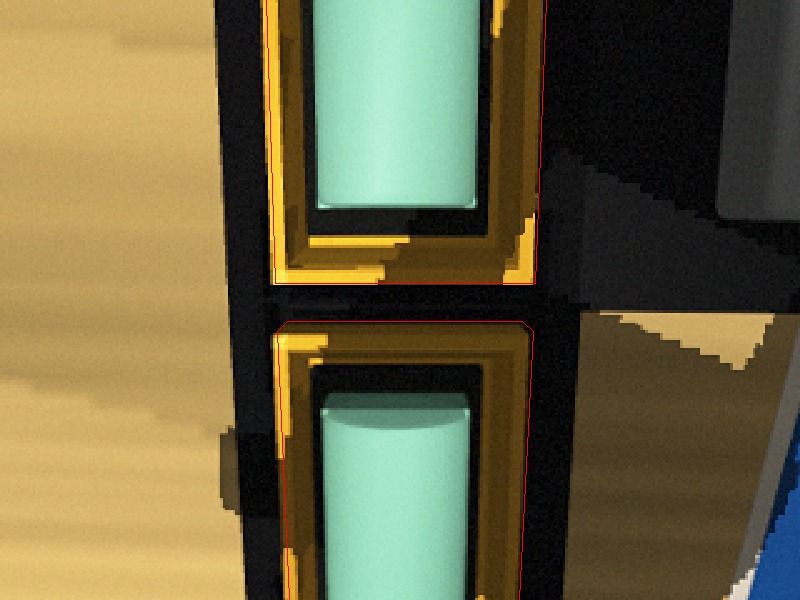

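View pics/d35_z.png

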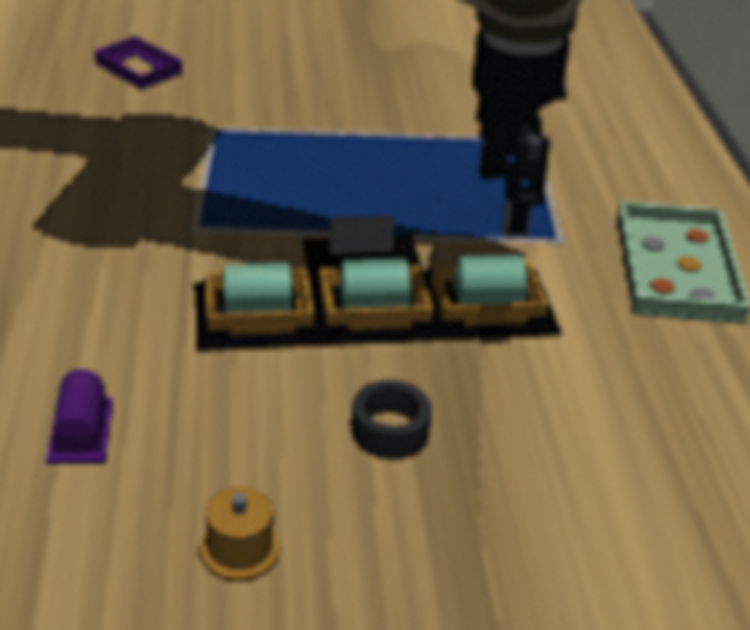

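```bash
python3 - <<'E'
from h import *
go(580,80,260,0)
E
```

```text
shift cm [ -7.43 -16.37  19.  ] rv [-3.000e-03 -1.522e+00 -1.000e-03] rows>=12.2 t=37.67
```

```bash
python3 -m inch '[0,-4,0,0,0.1,0, 0,-8,0,0,0.22,0, -1,-12,2,0,0.34,0, -2,-14,5,0,0.46,0, -3,-16,8,0,0.58,0, -5,-16.3,12,0,0.7,0, -7,-16.3,15,0,0.82,0, -7.4,-16.3,18,0,0.94,0]'
python3 - <<'E'
from h import *
st();go(580,80,260,0)
E
```

```text
time_s: 38.33
eef_pos: [578.5, 71.8, 259.9]
ee_rot: [-0.637, 0.638, -0.307, 0.306]
force: [0.7, 0.9, -0.4]
grip_width: 0.999
t 38.33 p [578.5  71.8 259.9] jaw 38.65 tilt [-0.002  0.    -1.   ] F [ 0.7  0.9 -0.4] g 0.999 q6 -0.75
shift cm [-0.55 -0.01  0.63] rv [ 0.002  0.674 -0.001] rows>=5.4 t=38.33
```

```bash
python3 -m inch '[0,0,0,0,0.12,0, 0,0,0,0,0.24,0, 0,0,0,0,0.36,0, 0,0,0,0,0.48,0, 0,0,0,0,0.6,0, 0,0,0,0,0.674,0, 0,0,0,0,0.674,0, 0,0,0,0,0.674,0]'
python3 - <<'E'
from h import *
st();im,c=snap("wrist","w36")
E
```

```text
time_s: 39.0
eef_pos: [580.9, 70.0, 259.5]
ee_rot: [-0.502, 0.503, -0.498, 0.497]
force: [-0.7, -0.3, 0.0]
grip_width: 0.999
t 39.00 p [580.9  70.  259.5] jaw 0.48 tilt [-0.002  0.    -1.   ] F [-0.7 -0.3  0. ] g 0.999 q6 -0.09
```

View pics/w36.png

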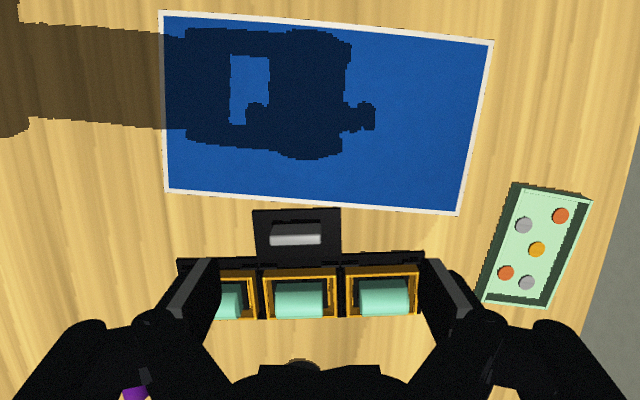

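```bash
cat >> h.py <<'E'
def blue(im):
    h=cv2.cvtColor(im,cv2.COLOR_RGB2HSV);return ((h[...,0]>95)&(h[...,0]<130)&(h[...,1]>120)).astype(np.uint8)
def panelfit(name,x0=(580,113,-.06)):
    im,c=load(name);m=blob(blue(im),w2pix([x0[0],x0[1],0],c)[0],True)
    r=[fit(m,box_pts(369-2*b,208-2*b,0,.1),c,x0) for b in (0,4,5,6,7,8)]
    return r
E
python3 - <<'E'
from h import *
for r in panelfit("w36"): print(np.round(r,3))
r=panelfit("w36")[3]
overlay("w36",[xf(box_pts(369,208,0,.1),r[0],r[1],np.radians(r[2])),xf(box_pts(357,196,0,.1),r[0],r[1],np.radians(r[2])),xf(box_pts(325,96,6,6.1),558.1,-110.7,np.radians(2.75)),xf(box_pts(60,14,42,42.1)+[0,88,0],558.1,-110.7,np.radians(2.75))],(140,0,520,280),2.1,"ov36")
E
```

```text
[584.826 107.577  -4.372   0.94 ]
[581.26  111.355  -4.478   0.989]
[581.187 111.195  -4.495   0.99 ]
[581.376 111.64   -4.421   0.98 ]
[580.696 112.413  -4.247   0.967]
[580.395 113.81   -4.428   0.954]
```

View pics/ov36.png

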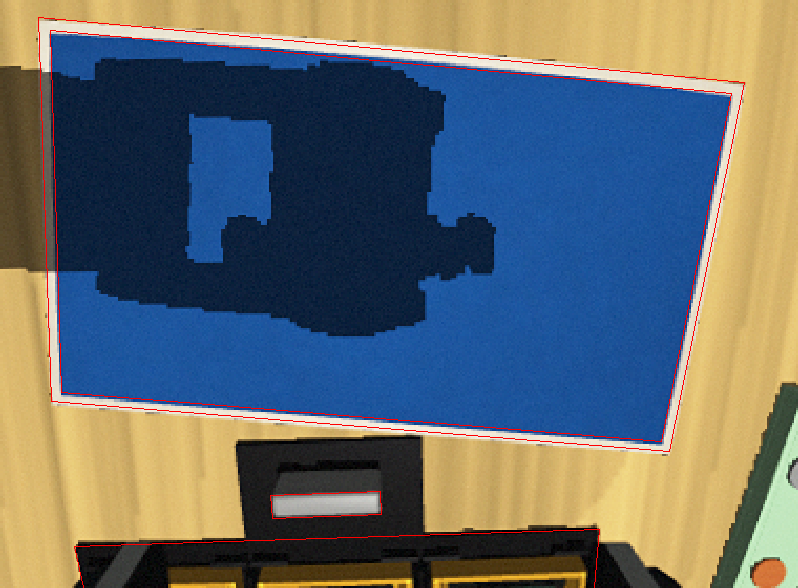

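```bash
python3 - <<'E'
from h import *
go(553.9,-22.8,100,92.75)
E
```

```text
shift cm [ 9.25 15.97 -2.76] rv [1.000e-03 1.531e+00 1.000e-03] rows>=12.3 t=39.05
```

```bash
python3 -m inch '[1.5,2,0,0,-0.1,0, 3,4,-1,0,-0.22,0, 5,6,-1.5,0,-0.34,0, 7,8,-2.2,0,-0.46,0, 9.2,10,-2.7,0,-0.58,0, 9.2,12,-2.7,0,-0.7,0, 9.2,13,-2.7,0,-0.82,0, 9.2,13,-2.7,0,-0.94,0]' 0.06
python3 - <<'E'
from h import *
st();go(553.9,-22.8,100,92.75)
E
```

```text
time_s: 39.72
eef_pos: [553.2, -22.4, 127.7]
ee_rot: [-0.674, 0.674, -0.217, 0.213]
force: [-0.5, -1.3, -0.1]
grip_width: 0.469
t 39.72 p [553.2 -22.4 127.7] jaw 54.62 tilt [-0.005  0.001 -1.   ] F [-0.5 -1.3 -0.1] g 0.469 q6 -1.21
shift cm [0.09 2.77 0.01] rv [ 0.    -0.666 -0.005] rows>=5.3 t=39.72
```

```bash
python3 -m inch '[0,1,0,0,-0.12,0, 0,2,0,0,-0.24,0, 0,2.8,0,0,-0.36,0, 0,2.8,0,0,-0.48,0, 0,2.8,0,0,-0.6,0, 0,2.8,0,0,-0.666,0, 0,2.8,0,0,-0.666,0, 0,2.8,0,0,-0.666,0]'
python3 - <<'E'
from h import *
st();im,c=snap("wrist","w37")
y=np.radians(2.75)
H=[xf(box_pts(60,14,42,42.1)+[0,88,0],558.1,-110.7,y)]
overlay("w37",H,(160,0,480,240),2.5,"ov37")
go(553.9,-22.8,12,92.75)
E
```

```text
time_s: 40.38
eef_pos: [554.5, -22.2, 102.3]
ee_rot: [0.707, -0.707, -0.014, 0.014]
force: [0.3, 0.4, -0.2]
grip_width: 0.466
t 40.38 p [554.5 -22.2 102.3] jaw 92.31 tilt [-0.  0. -1.] F [ 0.3  0.4 -0.2] g 0.466 q6 -1.86
shift cm [-0.06  9.03 -0.06] rv [-0.    -0.008 -0.   ] rows>=2.2 t=40.43
```

View pics/w37.png

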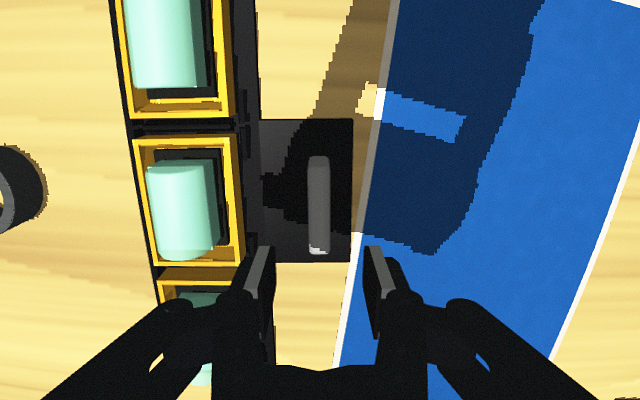

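View pics/ov37.png

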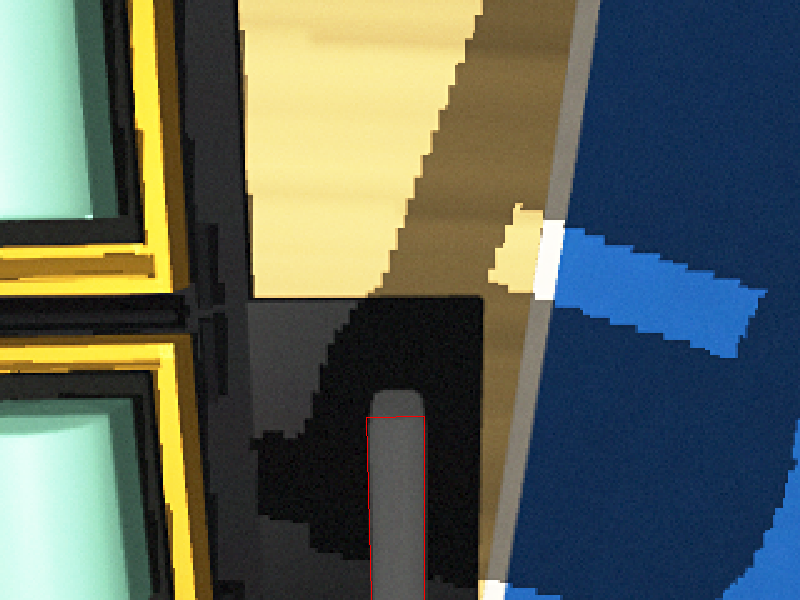

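```bash
python3 -m inch '[-0.06,3,-0.06,0,-0.008,0, -0.06,5.5,-0.06,0,-0.008,0, -0.06,7.5,-0.06,0,-0.008,0, -0.06,8.6,-0.06,0,-0.008,0, -0.06,9,-0.06,0,-0.008,0, -0.06,9,-0.06,0,-0.008,0]'
python3 - <<'E'
from h import *
st()
E
python3 -m inch '[0,0,0,0,0,0, 0,0,0,0,0,0, 0,0,0,0,0,0, 0,0,0,0,0,0, 0,0,0,0,0,0, 0,0,0,0,0,0, 0,0,0,0,0,0]' 1 80
python3 - <<'E'
from h import *
st();im,c=snap("wrist","w38")
E
```

```text
time_s: 40.93
eef_pos: [553.9, -22.8, 12.2]
ee_rot: [0.707, -0.707, -0.017, 0.018]
force: [0.5, 0.4, -0.1]
grip_width: 0.467
t 40.93 p [553.9 -22.8  12.2] jaw 92.79 tilt [-0.001  0.    -1.   ] F [ 0.5  0.4 -0.1] g 0.467 q6 -1.87
time_s: 41.52
eef_pos: [554.8, -22.8, 13.9]
ee_rot: [-0.707, 0.707, 0.018, -0.017]
force: [0.2, 1.5, 7.0]
grip_width: 0.146
t 41.52 p [554.8 -22.8  13.9] jaw 92.81 tilt [ 0.002 -0.    -1.   ] F [0.2 1.5 7. ] g 0.146 q6 -1.87
```

View pics/w38.png

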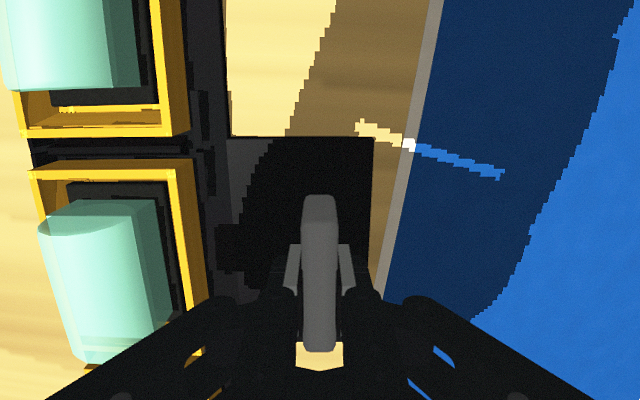

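```bash
python3 - <<'E'
from h import *
go(586.6,167.1,13.9,85.56)
E
```

```text
shift cm [4.110e+00 1.000e-02 1.882e+01] rv [0.    0.127 0.002] rows>=4.6 t=41.57
```

```bash
python3 -m inch '[0.1,0,0.5,0,0.003,0, 0.35,0,1.5,0,0.01,0, 0.6,0,2.8,0,0.02,0, 0.9,0,4.2,0,0.03,0, 1.2,0,5.6,0,0.04,0, 1.5,0,7,0,0.05,0, 1.8,0,8.4,0,0.06,0, 2,0,9.2,0,0.065,0]'
python3 - <<'E'
from h import *
st();snap("wrist","w39");go(586.6,167.1,13.9,85.56)
E
```

```text
time_s: 42.23
eef_pos: [570.5, 70.0, 14.0]
ee_rot: [-0.706, 0.708, -0.005, 0.006]
force: [-1.0, -8.5, 5.5]
grip_width: 0.146
t 42.23 p [570.5  70.   14. ] jaw 89.11 tilt [ 0.003 -0.002 -1.   ] F [-1.  -8.5  5.5] g 0.146 q6 -1.63
shift cm [1.45 0.   9.62] rv [0.001 0.062 0.003] rows>=2.3 t=42.28
```

View pics/w39.png

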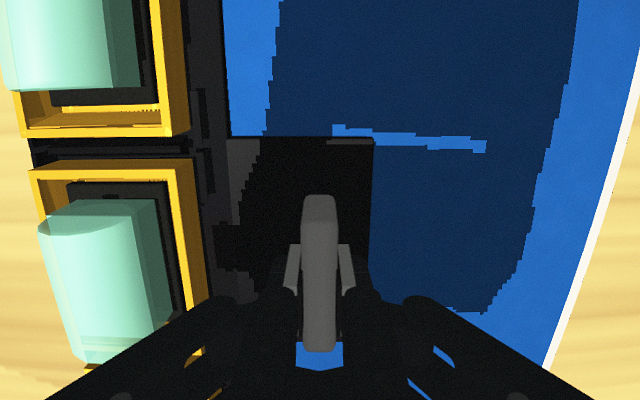

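```bash
python3 -m inch '[0.15,0,1,0,0.006,0, 0.35,0,2.3,0,0.016,0, 0.55,0,3.7,0,0.026,0, 0.8,0,5.1,0,0.036,0, 1,0,6.5,0,0.046,0, 1.2,0,7.9,0,0.054,0, 1.35,0,9,0,0.06,0, 1.45,0,9.5,0,0.062,0]'
python3 -m inch '[0,0,0,0,0,0, 0,0,0,0,0,0, 0,0,0,0,0,0]'
python3 - <<'E'
from h import *
st();snap("wrist","w40");snap("side","d40",(220,130,470,340),3);go(586.6,167.1,13.9,85.56)
E
```

```text
time_s: 42.95
eef_pos: [586.3, 164.8, 14.0]
ee_rot: [-0.706, 0.707, -0.026, 0.028]
force: [-2.5, -10.1, 6.4]
grip_width: 0.149
time_s: 43.2
eef_pos: [586.4, 165.4, 14.0]
ee_rot: [0.707, -0.706, 0.026, -0.029]
force: [-0.2, 3.2, 5.2]
grip_width: 0.148
t 43.20 p [586.4 165.4  14. ] jaw 85.55 tilt [ 0.003  0.001 -1.   ] F [-0.2  3.2  5.2] g 0.148 q6 -1.41
shift cm [0.   0.01 0.17] rv [-0.001 -0.     0.003] rows>=0.0 t=43.30
```

View pics/w40.png

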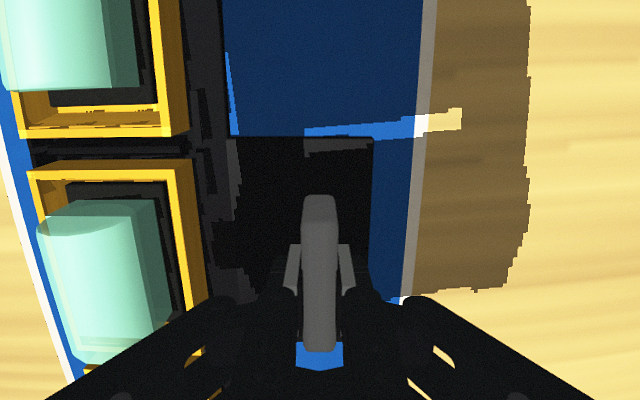

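View pics/d40_z.png

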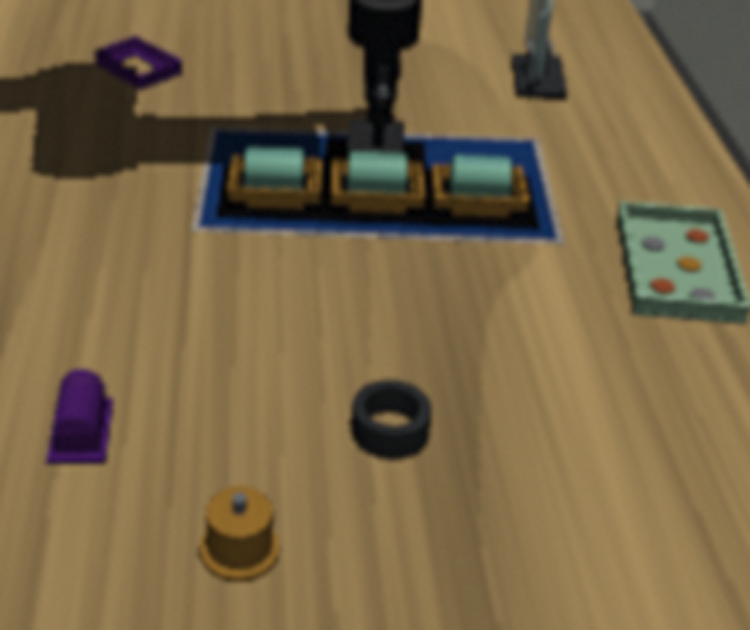

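```bash
python3 -m inch '[0,0,0.17,0,0,0, 0,0,0.17,0,0,0, 0,0,0.17,0,0,0]'
python3 - <<'E'
from h import *
st()
E
python3 -m inch '[0,0,0,0,0,0, 0,0,0,0,0,0, 0,0,0,0,0,0, 0,-2,0,0,0,0, 0,-5,0,0,0,0, 0,-9,0,0,0,0, 0,-12,0,0,0,0]' 0.06
python3 - <<'E'
from h import *
st();go(580,75,280,0)
E
```

```text
time_s: 43.55
eef_pos: [586.5, 165.7, 14.0]
ee_rot: [-0.706, 0.707, -0.027, 0.028]
force: [-1.0, -4.2, 7.3]
grip_width: 0.15
t 43.55 p [586.5 165.7  14. ] jaw 85.55 tilt [ 0.002 -0.001 -1.   ] F [-1.  -4.2  7.3] g 0.15 q6 -1.41
time_s: 44.13
eef_pos: [585.7, 166.7, 135.1]
ee_rot: [0.707, -0.706, 0.027, -0.028]
force: [0.5, -0.6, 1.5]
grip_width: 0.468
t 44.13 p [585.7 166.7 135.1] jaw 85.55 tilt [ 0.001  0.    -1.   ] F [ 0.5 -0.6  1.5] g 0.468 q6 -1.41
shift cm [  0.16 -14.5   -9.18] rv [-1.000e-03  1.493e+00  1.000e-03] rows>=11.9 t=44.13
```

```bash
python3 -m inch '[0,-3,-1,0,0.1,0, 0,-6,-2,0,0.22,0, 0,-9,-4,0,0.34,0, 0,-12,-6,0,0.46,0, 0.1,-14.5,-8,0,0.58,0, 0.1,-14.5,-9.2,0,0.7,0, 0.1,-14.5,-9.2,0,0.82,0, 0.1,-14.5,-9.2,0,0.94,0]' -1
python3 -m inch '[0,0,0,0,0.12,0, 0,0,0,0,0.24,0, 0,0,0,0,0.36,0, 0,0,0,0,0.48,0, 0,0,0,0,0.553,0, 0,0,0,0,0.553,0, 0,0,0,0,0.553,0]'
python3 - <<'E'
from h import *
st();snap("wrist","w41")
E
```

```text
time_s: 44.8
eef_pos: [579.4, 74.0, 277.8]
ee_rot: [0.616, -0.616, 0.347, -0.347]
force: [-1.3, 0.2, -1.3]
grip_width: 1.003
time_s: 45.38
eef_pos: [579.4, 74.8, 277.4]
ee_rot: [-0.501, 0.501, -0.499, 0.499]
force: [-1.1, 0.3, -0.2]
grip_width: 1.003
t 45.38 p [579.4  74.8 277.4] jaw 0.15 tilt [-0.  0. -1.] F [-1.1  0.3 -0.2] g 1.003 q6 -0.07
```

View pics/w41.png

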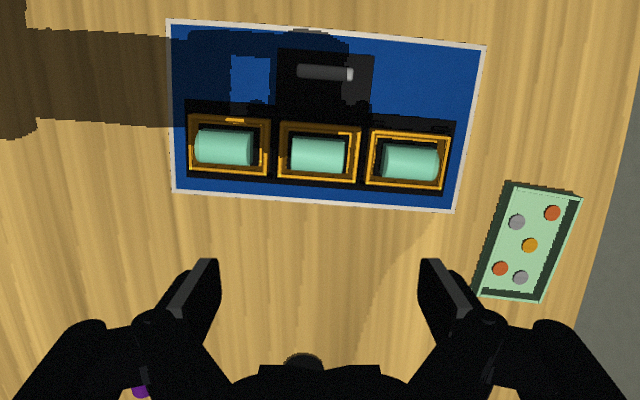

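```bash
cat >> h.py <<'E'
def basemeas(name,b0=(578.8,79.4,-4.5)):
    im,c=load(name)
    pf=[fit(blob(blue(im),w2pix([581.3,111.3,0],c)[0]+[60,-55],True),box_pts(369-2*b,208-2*b,0,.1),c,(581.3,111.3,-.0785)) for b in (4,4.5,5)]
    for r in pf: print("panel",np.round(r,2))
    p=max(pf,key=lambda r:r[3])
    h=cv2.cvtColor(im,cv2.COLOR_RGB2HSV)
    bl=((h[...,0]>90)&(h[...,0]<135)&(h[...,1]>90)&(h[...,2]>20)).astype(np.uint8)
    yw=np.radians(b0[2])
    # points: plate solid incl. side; mask limited to panel interior, non blue, minus tongue zone
    ins=np.zeros(im.shape[:2],np.uint8);q=w2pix(xf(box_pts(355,194,0,.1),p[0],p[1],np.radians(p[2])),c);cv2.fillPoly(ins,[np.round(cv2.convexHull(q.astype(np.float32))).astype(np.int32)],1)
    m=((bl==0)&(ins==1)).astype(np.uint8)
    vv,uu=np.mgrid[:400,:640];W=pix2w(np.c_[uu.ravel(),vv.ravel()],c,6)
    d=W[:,:2]-b0[:2];X=d[:,0]*np.cos(yw)+d[:,1]*np.sin(yw);Y=-d[:,0]*np.sin(yw)+d[:,1]*np.cos(yw)
    ig=((abs(X)<62)&(Y>40)).reshape(400,640)
    cv2.imwrite("pics/mask.png",cv2.resize((m*180+ig*60)[0:240,140:500].astype(np.uint8),None,fx=2,fy=2,interpolation=0))
    S=4;M=cv2.resize(m,None,fx=S,fy=S,interpolation=1);G=cv2.resize(ig.astype(np.uint8),None,fx=S,fy=S,interpolation=0)==0
    P=box_pts(325,96,0,6)
    def f(v):
        r=sil(xf(P,v[0],v[1],v[2]/50),c,im.shape,S)
        return 1-((r&M).astype(bool)&G).sum()/((r|M).astype(bool)&G).sum()
    v=np.array([b0[0],b0[1],yw*50])
    for k in range(3):
        r=minimize(f,v,method="Nelder-Mead",options=dict(initial_simplex=np.vstack([v]+[v+e for e in np.diag([4,4,2])]),xatol=.02,fatol=1e-4));v=r.x
    print("base",np.round([v[0],v[1],np.degrees(v[2]/50),1-r.fun],2))
    t=np.radians(p[2]);tc=np.array([p[0],p[1]])+32*np.array([np.sin(t),-np.cos(t)])
    e=v[:2]-tc;print("target",np.round(tc,1),"err world",np.round(e,2),"yaw err",np.round(np.degrees(v[2]/50)-p[2],2))
    return p,v,tc
E
python3 - <<'E'
from h import *
p,v,tc=basemeas("w41")
im,c=load("w41")
b=brass(im)
for uv,z in (((228,145),(475,88)),((318,152),(579,79)),((408,160),(682,71))):
    print(np.round(fit(blob(b,uv,True),box_pts(92,64,0,20),c,(*z,-.0785),6),2))
y=v[2]/50
overlay("w41",[xf(box_pts(369,208,0,.1),p[0],p[1],np.radians(p[2])),xf(box_pts(325,96,0,6),v[0],v[1],y),xf(box_pts(60,14,42,42.1)+[0,88,0],v[0],v[1],y)]+[xf(box_pts(92,64,6,26)+[k,0,0],v[0],v[1],y) for k in (-104,0,104)],(150,5,500,225),2.2,"ov41")
E
```

```text
panel [581.39 111.25  -4.46   0.99]
panel [581.42 111.19  -4.45   0.99]
panel [581.26 111.18  -4.39   0.99]
base [578.64  78.74  -4.45   0.98]
target [578.9  79.3] err world [-0.29 -0.55] yaw err -0.0
[473.54  85.29  -5.49   0.97]
[578.97  76.29  -4.66   0.96]
[683.46  68.11  -4.52   0.97]
```

View pics/ov41.png

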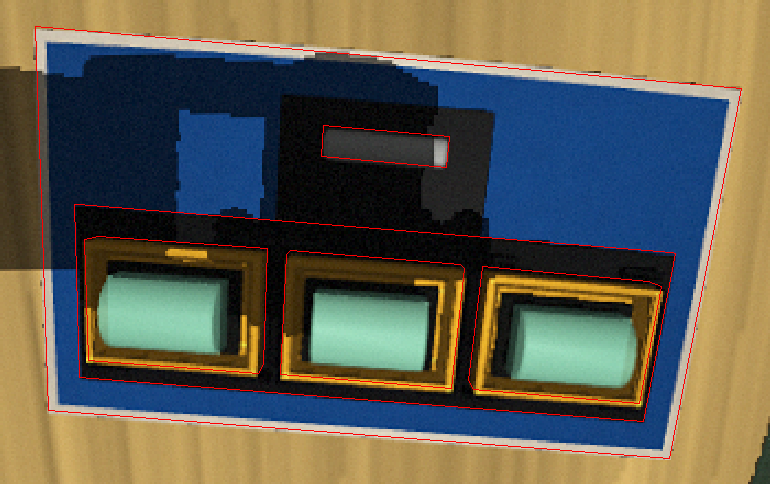

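View pics/mask.png

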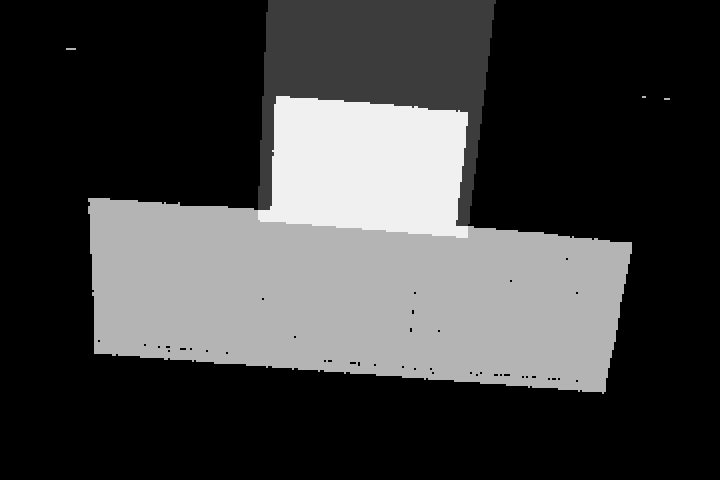

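```bash
python3 -m inch '[0,4,0,0,0,0, 0,8,0,0,0,0, 0,12,0,0,0,0, 0,15,0,0,0,0, 0,15,0,0,0,0, 0,15,0,0,0,0]'
python3 - <<'E'
from h import *
st();snap("wrist","w42")
im,c=load("w42");b=brass(im);y=np.radians(-4.45)
for x0 in ((475,86.8),(578.6,78.7),(682.3,70.7)):
    uv=w2pix([*x0,16],c)[0]
    for z in (4,6,8,10): print(z,np.round(fit(blob(b,uv,True),box_pts(92,64,0,20),c,(*x0,-.0785),z),3))
g=green(im)
overlay("w42",[xf(box_pts(92,64,6,26)+[k,0,0],578.64,78.74,y) for k in (-104,0,104)]+[xf(dome_pts()+[k,0,10],578.64,78.74,y) for k in (-104,0,104)],(120,100,520,300),2,"ov42")
E
```

```text
time_s: 45.93
eef_pos: [579.3, 74.7, 127.5]
ee_rot: [-0.5, 0.501, -0.5, 0.499]
force: [0.2, -0.0, 0.7]
grip_width: 0.998
t 45.93 p [579.3  74.7 127.5] jaw 0.08 tilt [-0.002  0.    -1.   ] F [ 0.2 -0.   0.7] g 0.998 q6 -0.07
4 [473.226  85.295  -4.582   0.974]
6 [473.734  85.675  -4.66    0.984]
8 [474.681  86.221  -4.523   0.987]
10 [475.127  86.739  -4.57    0.98 ]
4 [578.834  76.282  -4.405   0.959]
6 [578.888  76.641  -4.885   0.972]
8 [578.737  77.319  -4.692   0.983]
10 [578.891  77.857  -4.314   0.987]
4 [683.567  68.207  -4.265   0.969]
6 [682.994  68.646  -4.45    0.981]
8 [682.136  69.285  -4.567   0.986]
10 [681.663  69.792  -4.872   0.982]
```

View pics/ov42.png

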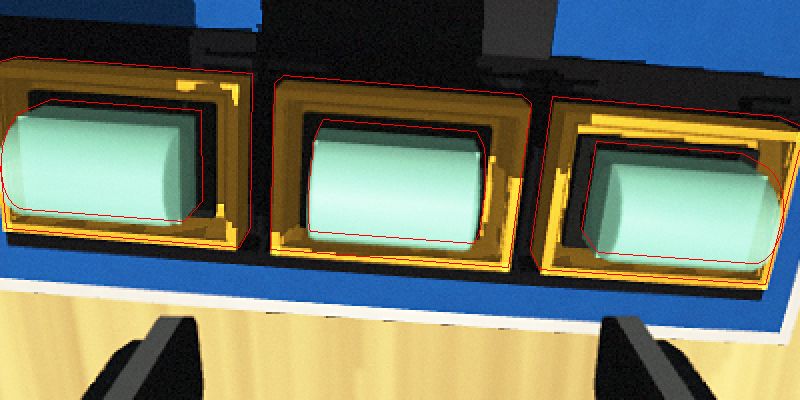

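```bash
python3 - <<'E'
from h import *
for n,x0,yw in (("w24",(453.5,-115.5),.048),("w29",(558.4,-111),.048),("w35",(662.8,-106.4),.048),("w30",(552.3,401.8),.083),("w25",(446.8,389),0)):
    im,c=load(n);b=brass(im);on=n in("w24","w29","w35")
    uv=w2pix([*x0,16],c)[0];m=blob(b,uv,True)
    print(n,[(z,*np.round(fit(m,box_pts(92,64,0,20),c,(*x0,yw),z),3)[[0,1,3]]) if False else (z,round(fit(m,box_pts(92,64,0,20),c,(*x0,yw),z)[3],3)) for z in ((4,6,8,10) if on else (-2,0,2,4))])
E
```

```text
w24 [(4, np.float64(0.96)), (6, np.float64(0.976)), (8, np.float64(0.986)), (10, np.float64(0.985))]
w29 [(4, np.float64(0.964)), (6, np.float64(0.98)), (8, np.float64(0.987)), (10, np.float64(0.982))]
w35 [(4, np.float64(0.959)), (6, np.float64(0.975)), (8, np.float64(0.986)), (10, np.float64(0.984))]
w30 [(-2, np.float64(0.978)), (0, np.float64(0.99)), (2, np.float64(0.987)), (4, np.float64(0.973))]
w25 [(-2, np.float64(0.973)), (0, np.float64(0.986)), (2, np.float64(0.987)), (4, np.float64(0.977))]
```

```bash
python3 -m inch '[0,-5,0,0,0,0, 0,-9,0,0,0,0, 0,-9,0,0,0,0, 0,-9,0,0,0,0]'
python3 - <<'E'
from h import *
st();snap("scene","s43",(170,140,490,340),2.5)
E
```

```text
time_s: 46.32
eef_pos: [581.4, 74.7, 223.8]
ee_rot: [0.503, -0.498, 0.497, -0.503]
force: [-0.4, -0.2, -0.1]
grip_width: 1.003
t 46.32 p [581.4  74.7 223.8] jaw 0.04 tilt [ 0.011 -0.001 -1.   ] F [-0.4 -0.2 -0.1] g 1.003 q6 -0.07
```

View pics/s43_z.png

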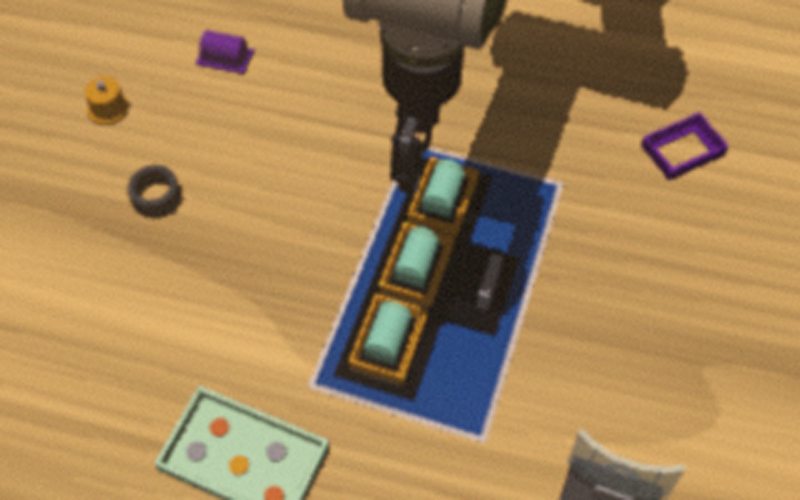

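The scene camera shows the loaded base square on the panel, with the barrel (px 105,100), the collar (155,190) and both purple look-alikes where they were. Handing in.

```bash
python3 -c "
from rig import ctrl
print(ctrl.finish_job())"
```

```text
the job is handed in; nothing more can be done
None
```

The job is done and handed in at about 46 s of the 210 s allowed. All three covers went into bezels of their own out on the bench. Only then did the three covered bezels go into the base's seats. I then slid the base by its bar onto the blue panel, let go and backed the arm off.

**Position on the panel:** the last overhead measurement put the base about 0.6 mm from the target point, with no measurable turn error. The camera calibration itself is only good to about 2 mm.

**Covers and bezels home:** the outline overlays showed each cover home in its bezel. The bezels touched the seat floors at about the expected height.

**Checks that disagreed slightly:**
- After the slide, the bezels measured 1–2 mm towards −y of their seat centres. The play at the foot of a seat is 1.5 mm, so I take this as play plus measurement error.
- The outline fit also read the bezels up to about 2–4 mm high in their seats. It had read about 2 mm high right after each was placed, and up to 2 mm high on the bench too, so I take it as camera bias and did not press them down.

**Bystanders:** the barrel, the collar and both purple look-alikes stand where they were. I saw no knocked bezel and no slipping grip during the run.

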